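# Put the mixed fruit back into the display crates

### The job

A customer has left a mixed handful of yellow fruit on the counter: two apples, two pears and a banana. Put each one back into the crate that holds its own kind, set down gently (not dropped) on the crate's floor in the free front row and not on top of other fruit: apples standing on their base with the stalk up, pears and banana lying on their sides. Leave the tea glass and the roll of tape where they are.

Things in the scene. Friction and masses are not known exactly. Their poses are not given: they have to be found in the camera images.
- apple_a: yellow apple, 66 mm in diameter, 60 mm high, about 0.15 kg, standing on its flattened base with its thin stalk up (stalk ends 66 mm up); origin at the centre of its underside, z up; widest 31 mm above the origin
- apple_b: a second, identical yellow apple, 66 mm in diameter, 60 mm high, about 0.15 kg, standing on its flattened base with its thin stalk up (stalk ends 66 mm up); origin at the centre of its underside, z up; widest 31 mm above the origin
- pear_a: yellow pear lying on its belly, 58 mm thick and high there, 84 mm long plus a thin 13 mm stalk, about 0.14 kg; origin on its centre line at the thickest part, 29 mm above what it lies on and close to its centre of mass; x points along it to the neck (neck end x = +53 mm, round end x = -31 mm), z up; grip across y at the origin
- pear_b: a second, identical yellow pear lying on its belly, 58 mm thick and high there, 84 mm long plus a thin 13 mm stalk, about 0.14 kg; origin on its centre line at the thickest part, 29 mm above what it lies on and close to its centre of mass; x points along it to the neck (neck end x = +53 mm, round end x = -31 mm), z up; grip across y at the origin
- banana: small yellow banana lying flat on its side, 33 mm thick and high, 150 mm long, bent, about 0.11 kg; origin on its centre line at the middle of the bend, 16.5 mm above what it lies on; x along it (dark blossom end x = -67 mm, y = +26 mm; thin stem end x = +75 mm, y = +34 mm: both ends bend to +y), z up; grip across y at the origin or a few mm above it
- apple_crate: apple crate: dark slatted crate, 190 (x) by 285 (y) mm, 58 mm high, walls and floor 5 mm thick, fixed; origin at the centre of its underside, x away from the robot, y along its long side. Back row (+x): a row of four yellow apples, 60 mm high, fixed; the front row is free, inside x = -90 to +23 mm, y = -137 to +137 mm
- pear_crate: pear crate: dark slatted crate, 190 (x) by 285 (y) mm, 58 mm high, walls and floor 5 mm thick, fixed; origin at the centre of its underside, x away from the robot, y along its long side. Back row (+x): a row of three yellow pears lying along y, 58 mm high, fixed; the front row is free, inside x = -90 to +30 mm, y = -137 to +137 mm
- banana_crate: banana crate: dark slatted crate, 190 (x) by 285 (y) mm, 58 mm high, walls and floor 5 mm thick, fixed; origin at the centre of its underside, x away from the robot, y along its long side. Back row (+x): four bananas lying along y, two deep, ends bent towards +x, 33 mm high, fixed; the front row is free, inside x = -90 to +4 mm, y = -137 to +137 mm
- tea_glass: bystander: empty waisted tea glass, 56 mm wide at the rim, 82 mm high, standing loose at the right of the counter; origin under its centre
- tape: bystander: roll of brown packing tape lying flat, 104 mm across, 48 mm high, loose at the right of the counter; origin under its centre
Things that resemble listed ones, but are neither listed nor needed, are in the scene too. Leave any green or red look-alike of the apple_a alone.

How it is judged:
By the outcome, as a careful person would: the job done as asked, in the order asked, and still so for the second after the job is handed in, with the robot touching nothing.
It also fails if it takes over 128 s, if anything falls off the work surface, if the arm or the gripper's body presses on something with over 40 N, if the wrist force passes 120 N, or if a joint passes its speed limit or range.

### The arm

A 6-joint arm with a two-finger parallel gripper is mounted at the origin on the work surface. World frame = base frame: x ahead of the robot, y to its left, z up, the work surface at z = 0. Lengths are in m, angles in degrees, forces in N, time in s.
With the tool pointing down it reaches from about 0.225 to 0.725 m from the base axis. Payload 3.1 kg.
Tool frame: the origin (TCP) lies between the finger pads; the fingertips stand 8 mm ahead of it and the grasp point (between the pads) lies 11 mm behind it; z points along the fingers, x is the direction in which the jaws open and shut, and the axes are right-handed (so a half turn about z gives the same grasp; the last joint's range is limited). The gripper opens to 85 mm and grips with 20 to 120 N. Pads are 22 mm wide; open, the fingers measure 114 mm over their backs; the gripper's body (76 mm by 85 mm) begins 54 mm behind the grasp point. The pads swing forward as they close: fully open they stand 13 mm farther back than shut.
Start: joints at [61.547, 2.75, 5.684, 92.934, 0, 82.678], TCP at [0.189, 0.49, 0.239] pointing down, gripper open.
Joint ranges: [-166.93, 166.93], [-56.73, 111.36], [-69.38, 81.34], [-121.58, 131.49], [-85.45, 84.26], [-180, 180]. Speed limits (degrees/s): [159.86, 159.86, 180, 180, 180, 180].

### API

Orientations are given as [roll, pitch, yaw] about the fixed x, y, z axes, in that order (R = Rz(yaw) Ry(pitch) Rx(roll)).
In Python, from plant import state, camera, r gives the robot as it stands. The module is installed in compiled form; this text tells all that it offers.
- The arm moves only by the tool arm_command, never from a script. Its argument "commands" is a list that holds one entry, the list of rows, each a list of 5 numbers: the shift along the tool's x, y, z normalised to -1 to 1, where 1 is 0.2 m, then the turn about the tool's z normalised to -1 to 1, where 1 is 90 degrees, then the opening, from 0 (shut) to 1 (fully open). A call has 1 to 20 rows; each row is the pose to reach, as a shift and turn from the pose commanded when the call began, along the tool's axes at that moment; what a row does not reach only later rows make up. A row lasts 1/12 s, in which the tool goes at most 41.7 mm and 7.16 degrees, less where a joint would pass 70% of its speed; a pose out of reach is approached as far as the arm can. A call with a number of a shift or a turn outside -1 to 1 is refused whole. A call with a gripper value outside its range is refused whole. The fingers move at their own pace and stop on an object; the grip force is fixed at half the most. Time passes only in rows, so rows that repeat a pose let the fingers close. It gives the time, the measured TCP pose, the force and the opening at its end, in the units of the state.
- state(): the state, without advancing time (a new reading comes with each control period).
- camera(name): name is "scene" or "top" or "wrist"; returns a dict with "img" (400x640x3 uint8, red, green, blue), "camera_matrix" (3x3 intrinsics, pixels), "distortion" ([k1, k2, p1, p2, k3] as OpenCV has them; the pictures are not rectified), "pose" (4x4, takes a point from camera to world coordinates). Camera axes: x right, y down, z forward; pixel columns grow to the right and rows downward; lengths in m; the calibration is good to about 2 mm. A picture is of the moment at which its call begins. There is no depth.
- r.sign_off(): hands the job in, once; it reports no verdict.
The state is a dict: "t": time; "q": joint angles; "qd": joint speeds; "effort": joint torques, N m; "eef_pos": TCP position; "eef_rot": TCP orientation; "ft_force": force on the tool from outside, world axes, zero at the start; "torque": the same for the moment, N m; "opening": opening from 0.0 (shut) to 1.0 (fully open).
Only numpy, scipy, OpenCV 4.12 (cv2) and the standard library are available. Lean on these libraries where they do the work, as an engineer would, in place of code of your own. Each camera call takes 0.05 s, during which the arm holds its last target.

## Working session

There is one attempt and no reset: what is moved stays moved. The work goes in short steps, Python scripts to look and compute and a tool call to move; the robot and the scene stay as the last step left them, time stands still between calls to the robot, and variables do not carry over. Pictures are saved under pics/ and viewed, and the job is handed in when it is done.

Besides the shell and the picture viewer there is one more tool, called after "Request:" in YAML: its name, and indented under it one key for each argument. arm_command: Moves the arm, as the interface text tells. Scaled input: -1 to 1 covers 0.2 m each way for a shift and 90 degrees each way for a turn. Its arguments: {"type":"object","properties":{"commands":{"type":"array","items":{"type":"array","items":{"type":"array","items":{"type":"number"}}}}},"required":["commands"]}

```bash
mkdir -p pics; python3 - <<'E'
from plant import state,camera,r
import cv2
for n in("scene","top","wrist"):
    c=camera(n); cv2.imwrite(f"pics/{n}0.png",c["img"][:,:,::-1]); print(n,c["camera_matrix"],c["distortion"],c["pose"].round(4) if hasattr(c["pose"],"round") else c["pose"])
print(state())
E
```

```text
scene [[449.09196612   0.         316.03420051]
 [  0.         449.09196612 198.74833739]
 [  0.           0.           1.        ]] [0.03332233 0.         0.         0.         0.        ] [[ 0.3216  0.6567 -0.6821  1.4807]
 [ 0.9466 -0.2071  0.247  -0.5112]
 [ 0.021  -0.7252 -0.6883  1.0815]
 [ 0.      0.      0.      1.    ]]
top [[454.40480147   0.         307.61141882]
 [  0.         454.40480147 190.52547396]
 [  0.           0.           1.        ]] [-0.01994443  0.          0.          0.          0.        ] [[ 8.5000e-03 -9.9410e-01  1.0840e-01  3.4520e-01]
 [-1.0000e+00 -8.7000e-03 -1.2000e-03 -1.3610e-01]
 [ 2.1000e-03 -1.0840e-01 -9.9410e-01  1.2137e+00]
 [ 0.0000e+00  0.0000e+00  0.0000e+00  1.0000e+00]]
wrist [[285.49706209   0.         315.8237394 ]
 [  0.         285.49706209 201.60540932]
 [  0.           0.           1.        ]] [0.00420519 0.         0.         0.         0.        ] [[ 0.3613  0.9002  0.2431  0.1276]
 [ 0.9325 -0.3484 -0.0956  0.513 ]
 [-0.0014  0.2612 -0.9653  0.373 ]
 [ 0.      0.      0.      1.    ]]
{'t': 0.15, 'q': array([ 6.15478897e+01,  2.78367269e+00,  5.61196581e+00,  9.29331100e+01,
       -9.99215707e-04,  8.26791657e+01]), 'qd': array([ 0.10152048, -0.20740524,  0.28985176,  0.16971968, -0.01995735,
       -0.06628603]), 'effort': array([ 1.83152792e-03, -3.39260459e+01,  3.20423555e+01,  1.53984083e-02,
       -1.53164929e-04,  9.17266220e-06]), 'eef_pos': array([0.18904843, 0.48928884, 0.23837892]), 'eef_rot': array([-1.79987635e+02,  1.04089744e-01,  6.88687361e+01]), 'ft_force': array([ 0.08387435,  0.14646839, -0.06759342]), 'torque': array([-0.01344704,  0.02330634, -0.0189521 ]), 'opening': 1.000433108673634}
```

View pics/top0.png

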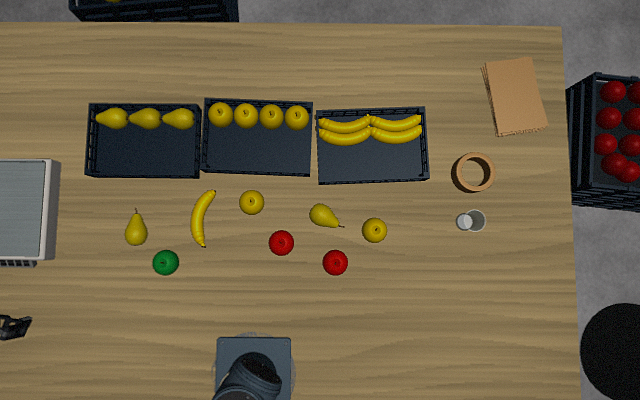

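View pics/scene0.png

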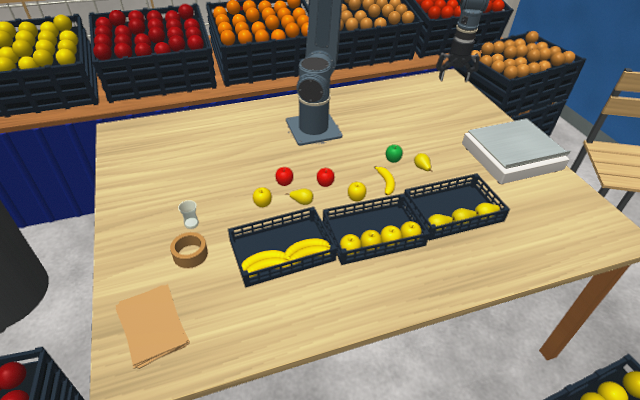

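View pics/wrist0.png

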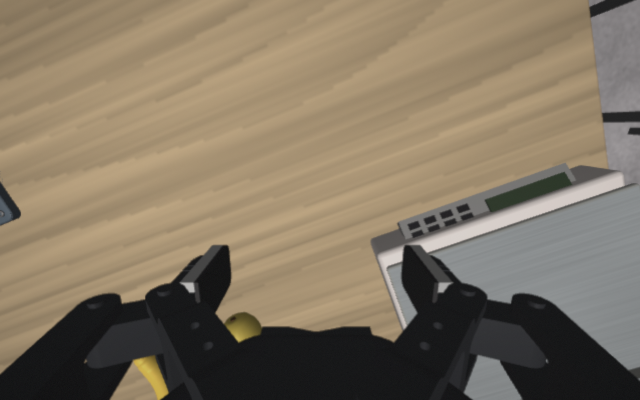

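```bash
cat > h.py <<'E'
import numpy as np,cv2
from plant import state,camera,r
def grab(n,save=None):
    c=camera(n)
    c={k:np.array(v) for k,v in c.items()}
    if save: cv2.imwrite(f"pics/{save}.png",c["img"][:,:,::-1])
    return c
def rays(c,uv):
    p=cv2.undistortPoints(np.array(uv,float).reshape(-1,1,2),c["camera_matrix"],c["distortion"]).reshape(-1,2)
    d=np.c_[p,np.ones(len(p))]@c["pose"][:3,:3].T
    return c["pose"][:3,3],d
def plane(c,uv,z):
    o,d=rays(c,uv); return o+d*((z-o[2])/d[:,2])[:,None]
def project(c,P):
    T=np.linalg.inv(c["pose"]); rv=cv2.Rodrigues(T[:3,:3])[0]
    return cv2.projectPoints(np.array(P,float).reshape(-1,1,3),rv,T[:3,3],c["camera_matrix"],c["distortion"])[0].reshape(-1,2)
def tri(c1,u1,c2,u2):
    o1,d1=rays(c1,[u1]);o2,d2=rays(c2,[u2]);d1=d1[0];d2=d2[0]
    s=np.linalg.lstsq(np.c_[d1,-d2],o2-o1,rcond=None)[0]
    a,b=o1+s[0]*d1,o2+s[1]*d2
    return (a+b)/2,np.linalg.norm(a-b)
def yellow(c):
    h=cv2.cvtColor(c["img"],cv2.COLOR_RGB2HSV)
    return cv2.inRange(h,(20,150,60),(34,255,255))
def blobs(m,amin=100):
    cs=cv2.findContours(m,cv2.RETR_EXTERNAL,cv2.CHAIN_APPROX_NONE)[0]
    return [k for k in cs if cv2.contourArea(k)>amin]
E
python3 - <<'E'
from h import *
t=grab("top");s=grab("scene")
for n,c in(("top",t),("scene",s)):
    for k in blobs(yellow(c)):
        M=cv2.moments(k);u=[M['m10']/M['m00'],M['m01']/M['m00']]
        (e,ax,a)=cv2.minAreaRect(k)
        if n=="scene" and not(150<u[1]<280): continue
        print(n,np.round(u,1),"area",cv2.contourArea(k),"rect",np.round(ax,1),"@.03",plane(c,[u],.03)[0].round(4))
h=cv2.cvtColor(t["img"],cv2.COLOR_RGB2HSV)
m=cv2.inRange(h,(0,0,0),(179,255,75)); cv2.imwrite("pics/dark0.png",m)
m=cv2.morphologyEx(m,cv2.MORPH_CLOSE,np.ones((3,3)))
for k in blobs(m,1500):
    R=cv2.minAreaRect(k);b=cv2.boxPoints(R);w=plane(t,b,.058)
    print("dark",R,w.round(3).tolist(),np.linalg.norm(w[0]-w[1]),np.linalg.norm(w[2]-w[1]))
E
```

```text
top [374.2 229.8] area 462.5 rect [24. 24.] @.03 [ 0.3731 -0.3114  0.03  ]
top [135.7 230.5] area 486.5 rect [30. 22.] @.03 [0.3658 0.3087 0.03  ]
top [323.1 216. ] area 468.5 rect [31.4 20.9] @.03 [ 0.4078 -0.1785  0.03  ]
top [251.2 202. ] area 455.5 rect [24. 24.] @.03 [0.443  0.0097 0.03  ]
top [200.3 215.7] area 623.0 rect [19.  57.1] @.03 [0.4058 0.1415 0.03  ]
top [369.8 130.1] area 2259.0 rect [ 30.3 102.7] @.03 [ 0.6376 -0.3018  0.03  ]
top [179.3 118.2] area 453.5 rect [31.  20.9] @.03 [0.6655 0.2068 0.03  ]
top [129.2 117.8] area 917.5 rect [65. 21.] @.03 [0.6657 0.3413 0.03  ]
top [296.3 117.3] area 441.5 rect [24. 23.] @.03 [ 0.6706 -0.1058  0.03  ]
top [270.8 116.2] area 445.0 rect [24. 24.] @.03 [ 0.6729 -0.0378  0.03  ]
top [245.6 115.3] area 449.0 rect [25. 23.] @.03 [0.675  0.0298 0.03  ]
top [220.3 114.2] area 458.5 rect [24. 24.] @.03 [0.6773 0.0975 0.03  ]
scene [284.3 254.1] area 1197.0 rect [16.8 89.7] @.03 [ 0.6386 -0.3024  0.03  ]
scene [380.1 235.6] area 996.5 rect [15.5 81.9] @.03 [0.6584 0.0042 0.03  ]
scene [463.3 213.7] area 584.0 rect [11.8 71.8] @.03 [
[... 870 characters left out ...]
6797, 112.14785766601562), 87.79740142822266) [[0.683, -0.153, 0.058], [0.698, -0.447, 0.058], [0.5, -0.45, 0.058], [0.486, -0.162, 0.058]] 0.2937732966717367 0.19788404973918589
dark ((198.0, 138.0), (80.0, 228.0), 90.0) [[0.711, 0.452, 0.058], [0.715, -0.147, 0.058], [0.504, -0.149, 0.058], [0.499, 0.439, 0.058]] 0.599379690472573 0.21140838951028
dark ((602.0, 142.0), (140.0, 74.0), 90.0) [[0.794, -0.819, 0.058], [0.797, -1.02, 0.058], [0.423, -0.992, 0.058], [0.422, -0.798, 0.058]] 0.20107144867502813 0.375481064022739
dark ((153.0, 10.5), (21.0, 170.0), 90.0) [[0.984, 0.515, 0.058], [0.985, 0.054, 0.058], [0.926, 0.053, 0.058], [0.924, 0.51, 0.058]] 0.460543196429678 0.05963841873470679
```

View pics/dark0.png

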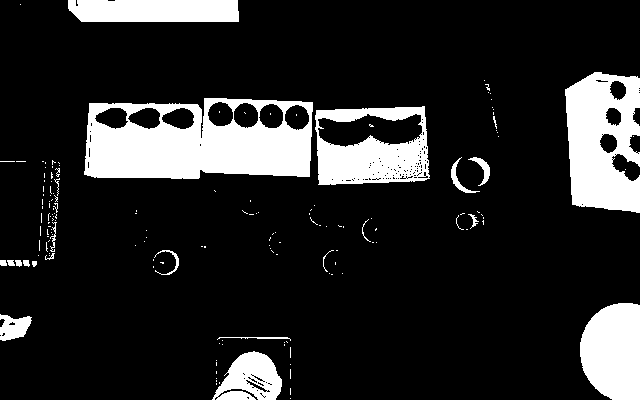

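```bash
python3 - <<'E'
from h import *
t=grab("top")
i=t["img"][:,:,::-1]
cv2.imwrite("pics/cropL.png",cv2.resize(i[90:270,80:270],None,fx=4,fy=3.3333,interpolation=cv2.INTER_CUBIC)[:600])
a=cv2.resize(i[90:240,80:270],None,fx=4,fy=4,interpolation=cv2.INTER_CUBIC);cv2.imwrite("pics/cropL.png",a)
a=cv2.resize(i[90:240,260:450],None,fx=4,fy=4,interpolation=cv2.INTER_CUBIC);cv2.imwrite("pics/cropR.png",a)
E
```

```text
(no output)
```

View pics/cropL.png

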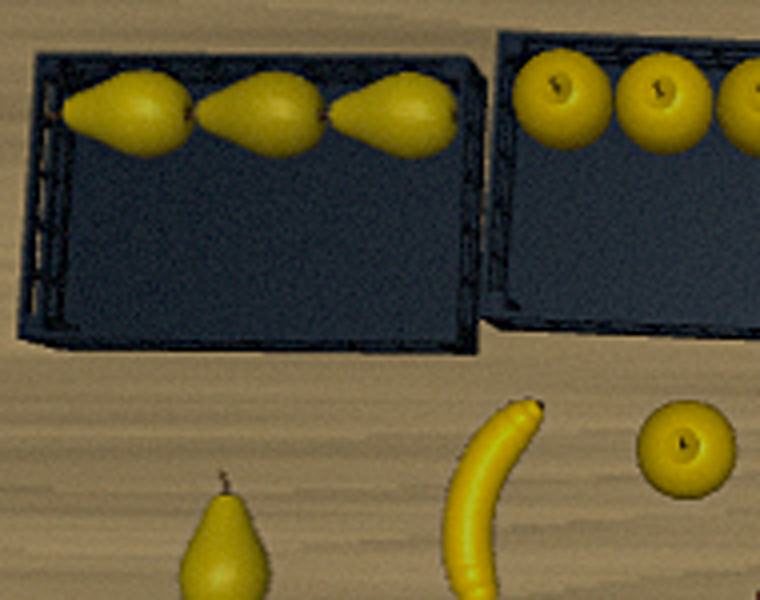

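View pics/cropR.png

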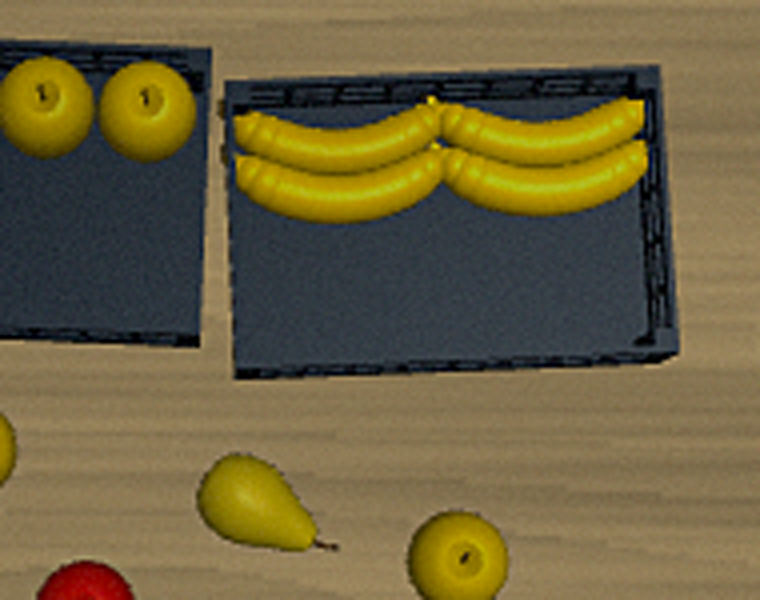

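```bash
cat > crates.py <<'E'
from h import *
C={"pear":[(85,174.5,.058,-1,1),(89.2,103.7,.058,1,1),(199.2,178,0,-1,-1),(201.2,108.7,0,1,-1)],
"apple":[(200,169.5,.058,-1,1),(205,98,.058,1,1),(312.7,102,.058,1,-1),(310,176.7,0,-1,-1)],
"banana":[(318.5,185,0,-1,1),(316,110.5,.058,1,1),(425,106.5,.058,1,-1),(429.5,178.5,.058,-1,-1)]}
def fit(t):
    out={}
    for n,L in C.items():
        W=np.array([plane(t,[l[:2]],l[2])[0][:2] for l in L]); B=np.array([[l[3]*.095,l[4]*.1425] for l in L])
        wc,bc=W.mean(0),B.mean(0); H=(B-bc).T@(W-wc); th=np.arctan2(H[0,1]-H[1,0],H[0,0]+H[1,1])
        R=np.array([[np.cos(th),-np.sin(th)],[np.sin(th),np.cos(th)]]); p=wc-R@bc
        out[n]=(p,np.degrees(th),R,W-(B@R.T+p))
    return out
E
python3 - <<'E'
from crates import *
t=grab("top");f=fit(t);im=t["img"][:,:,::-1].copy()
big=cv2.resize(im[90:190,75:440],None,fx=2.15,fy=2.15,interpolation=cv2.INTER_CUBIC)
for n,(p,th,R,e) in f.items():
    print(n,p.round(4),round(th,2),(e*1000).round(1).tolist())
    for z in(0,.058):
        q=np.array([[sx*.095,sy*.1425] for sx,sy in((-1,-1),(1,-1),(1,1),(-1,1))])@R.T+p
        uv=project(t,np.c_[q,np.full(4,z)]); 
        cv2.polylines(big,[((uv-[75,90])*2.15).round().astype(int)],True,(0,255,0) if z else (0,0,255),1)
cv2.imwrite("pics/ov.png",big)
E
```

```text
pear [0.6033 0.2964] 0.57 [[0.9, -1.2], [-1.4, -2.2], [-0.7, 2.0], [1.2, 1.4]]
apple [ 0.6139 -0.0049] -1.7 [[0.1, -0.6], [-0.3, -1.4], [-0.3, 1.2], [0.4, 0.7]]
banana [ 0.5937 -0.3045] 2.59 [[0.5, -0.3], [-0.6, 0.2], [0.2, -0.4], [-0.1, 0.5]]
```

View pics/ov.png

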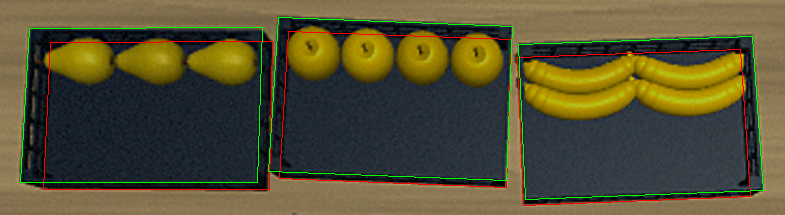

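```bash
cat > meas.py <<'E'
from h import *
def ym(c):
    h=cv2.cvtColor(c["img"],cv2.COLOR_RGB2HSV)
    return cv2.inRange(h,(18,165,20),(36,255,255))
if __name__=="__main__":
  for n in("top","scene"):
    c=grab(n);m=ym(c)
    for k in blobs(m,150):
        M=cv2.moments(k);u=[M['m10']/M['m00'],M['m01']/M['m00']]
        X=plane(c,[u],.03)[0]
        if not(.3<X[0]<.5 and abs(X[1])<.45): continue
        P=plane(c,k.reshape(-1,2),.029)[:,:2]; 
        (cc,wh,a)=cv2.minAreaRect((P*1000).astype(np.float32))
        # area-weighted orientation in world
        ys,xs=np.nonzero(cv2.drawContours(np.zeros_like(m),[k],-1,255,-1)); Q=plane(c,np.c_[xs,ys],.029)[:,:2]
        w,V=np.linalg.eigh(np.cov(Q.T)); d=V[:,1]; q=(Q-Q.mean(0))@d
        if (q**3).mean()<0: d=-d;q=-q   # long tail = neck
        b=np.r_[q].min(); e=q.max(); wid=np.ptp((Q-Q.mean(0))@V[:,0])
        print(n,"cen",Q.mean(0).round(4),"rect mm",np.round(cc,1),np.round(wh,1),"axis",round(np.degrees(np.arctan2(d[1],d[0])),1),"len",round(e-b,4),"wid",round(wid,4),"orig",(Q.mean(0)+d*(b+.031)).round(4))
E
python3 meas.py
```

```text
top cen [ 0.3728 -0.3111] rect mm [ 372.7 -311.1] [62.2 62.7] axis 126.2 len 0.0639 wid 0.0635 orig [ 0.3733 -0.3118]
top cen [0.3661 0.3091] rect mm [367.2 312.7] [79.6 58.5] axis 1.2 len 0.0807 wid 0.0577 orig [0.3618 0.309 ]
top cen [ 0.4078 -0.1786] rect mm [ 404.3 -177.5] [79.1 56.5] axis -121.4 len 0.0816 wid 0.0551 orig [ 0.4107 -0.1739]
top cen [0.443  0.0098] rect mm [443.   10.3] [63.1 62.8] axis 47.7 len 0.0638 wid 0.0631 orig [0.4426 0.0093]
top cen [0.4057 0.1414] rect mm [404.6 140.9] [ 49.6 147.6] axis 169.2 len 0.1476 wid 0.0504 orig [0.447  0.1335]
scene cen [ 0.4092 -0.1747] rect mm [ 406.8 -171.4] [82.5 68.4] axis 28.8 len 0.0825 wid 0.0684 orig [ 0.3998 -0.1799]
scene cen [ 0.372  -0.3069] rect mm [ 370.2 -307.2] [58.  95.5] axis 169.5 len 0.0963 wid 0.0591 orig [ 0.3876 -0.3098]
scene cen [0.4423 0.0139] rect mm [441.9  14.1] [59.7 94.8] axis 152.8 len 0.0968 wid 0.0606 orig [0.4575 0.0062]
scene cen [0.4172 0.1408] rect mm [419.2 140.3] [ 49.4 149.4] axis -11.0 len 0.149 wid 0.0516 orig [0.3772 0.1486]
scene cen [0.3658 0.3128] rect mm [363.2 311.2] [ 57.1 101.5] axis 160.4 len 0.1016 wid 0.0577 orig [0.383  0.3067]
```

```bash
cat > go.py <<'E'
import sys
from h import *
# usage: go.py x y z yaw [frac]
def go(x,y,z,yaw):
    s=state();p=s["eef_pos"];w=np.radians(s["eef_rot"][2])
    d=np.array([x,y,z])-p; c,sn=np.cos(w),np.sin(w)
    v=np.array([d[0]*c+d[1]*sn,d[0]*sn-d[1]*c,-d[2]])/.2
    dy=(yaw-np.degrees(w)+180)%360-180
    n=max(1,np.abs(v).max())
    print("t",round(s["t"],2),"pos",p.round(4),"yaw",s["eef_rot"].round(2),"F",s["ft_force"].round(1),"open",round(s["opening"],3),"q",s["q"].round(0))
    print("shift",v.round(4),"turn",round(-dy/90,4),"dist rows",round(np.linalg.norm(d)/.0417,1),"turn rows",round(abs(dy)/7.16,1),"calls",round(n,2))
    if n>1: print("per call /%d"%np.ceil(n),(v/np.ceil(n)).round(4))
if __name__=="__main__": go(*map(float,sys.argv[1:5]))
E
python3 go.py .443 .012 .2 88.3
```

```text
t 0.45 pos [0.1892 0.4896 0.2392] yaw [-1.800e+02  1.000e-02  6.887e+01] F [-0.  -1.1 -0.5] open 1.002 q [62.  3.  6. 93. -0. 83.]
shift [-1.7703  2.0444  0.1961] turn -0.2159 dist rows 13.0 turn rows 2.7 calls 2.04
per call /3 [-0.5901  0.6815  0.0654]
```

Request:
arm_command:
  commands:
    - [[-0.4,0.45,0,0,1],[-0.885,1.0,0.1,0,1],[-0.885,1.0,0.1,0,1],[-0.885,1.0,0.1,0,1],[-0.885,1.0,0.1,0,1],[-0.885,1.0,0.1,0,1],[-0.885,1.0,0.1,0,1],[-0.885,1.0,0.1,0,1]]

```text
t: 1.12
eef_pos: [0.3133, 0.2495, 0.219]
eef_rot: [179.9, 0.1, 68.5]
ft_force: [-0.1, 0.8, 0.1]
opening: 1.001
```

Request:
arm_command:
  commands:
    - [[-0.885,1.0,0.1,-0.216,1],[-0.885,1.0,0.1,-0.216,1],[-0.885,1.0,0.1,-0.216,1],[-0.885,1.0,0.1,-0.216,1],[-0.885,1.0,0.1,-0.216,1],[-0.885,1.0,0.1,-0.216,1],[-0.885,1.0,0.1,-0.216,1],[-0.885,1.0,0.1,-0.216,1],[-0.885,1.0,0.1,-0.216,1]]

```text
t: 1.87
eef_pos: [0.4353, 0.0142, 0.1989]
eef_rot: [-179.9, -0.0, 88.1]
ft_force: [-0.3, 0.3, 0.3]
opening: 1.0
```

```bash
python3 go.py .443 .012 .013 88.3; python3 -c "
from h import *
grab('wrist','w1')"
```

```text
t 1.87 pos [0.4353 0.0142 0.1989] yaw [-1.7995e+02 -4.0000e-02  8.8090e+01] F [-0.3  0.3  0.3] open 1.0 q [ -7. -11. -12.  89.   0.  -5.]
shift [-0.0099  0.0388  0.9296] turn -0.0024 dist rows 4.5 turn rows 0.0 calls 1
```

View pics/w1.png

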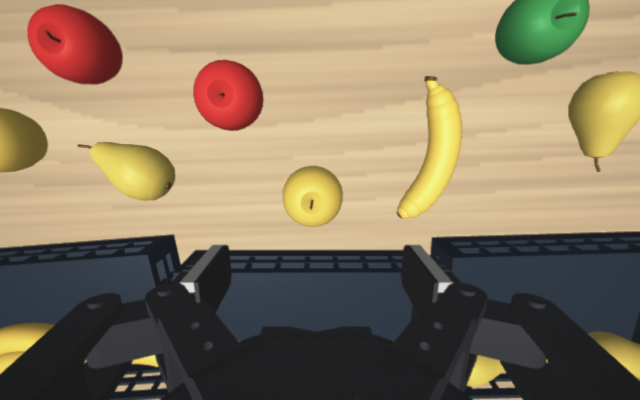

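```bash
python3 - <<'E'
from meas import *
s=state();c=grab("wrist");print(s["t"],s["eef_pos"].round(4))
h=cv2.cvtColor(c["img"],cv2.COLOR_RGB2HSV);m=cv2.inRange(h,(18,120,20),(36,255,255))
for k in blobs(m,800):
    M=cv2.moments(k);u=[M['m10']/M['m00'],M['m01']/M['m00']]
    print(np.round(u),cv2.contourArea(k),plane(c,[u],.031)[0].round(4))
print(project(c,[[.443,.012,.031],[.361,.311,.029],[.411,-.174,.029]]).round(1))
E
```

```text
1.9167 [0.4348 0.0155 0.1992]
[621. 351.] 987.0 [0.6608 0.397  0.031 ]
[ 19. 341.] 1348.5 [ 0.6197 -0.3636  0.031 ]
[311. 196.] 2733.0 [0.4447 0.0098 0.031 ]
[133. 169.] 3305.5 [ 0.4089 -0.1779  0.031 ]
[ 19. 141.] 2152.5 [ 0.3761 -0.2893  0.031 ]
[434. 152.] 4064.5 [0.4012 0.1407 0.031 ]
[604. 112.] 4529.5 [0.3668 0.3092 0.031 ]
[[312.8 194.9]
 [605.2 106.5]
 [138.4 170.9]]
```

```bash
python3 go.py .4437 .0107 .013 88.3
```

```text
t 1.97 pos [0.4345 0.0163 0.1993] yaw [-1.7996e+02 -6.0000e-02  8.8340e+01] F [0.6 0.7 1. ] open 1.0 q [ -7. -11. -12.  89.   0.  -5.]
shift [-0.0267  0.0466  0.9317] turn 0.0004 dist rows 4.5 turn rows 0.0 calls 1
```

Request:
arm_command:
  commands:
    - [[-0.027,0.047,0.0,0,1],[-0.027,0.047,0.2,0,1],[-0.027,0.047,0.4,0,1],[-0.027,0.047,0.6,0,1],[-0.027,0.047,0.75,0,1],[-0.027,0.047,0.85,0,1],[-0.027,0.047,0.932,0,1],[-0.027,0.047,0.932,0,1],[-0.027,0.047,0.932,0,1]]

```text
t: 2.72
eef_pos: [0.4432, 0.0109, 0.0124]
eef_rot: [-179.9, -0.0, 88.5]
ft_force: [-0.4, -0.5, -0.4]
opening: 0.997
```

```bash
python3 go.py .4437 .0107 .013 88.3;python3 -c "
from h import *
grab('wrist','w2')"
```

```text
t 2.72 pos [0.4432 0.0109 0.0124] yaw [-1.7989e+02 -2.0000e-02  8.8450e+01] F [-0.4 -0.5 -0.4] open 0.997 q [ -7.  -5. -28.  67.   0.  -6.]
shift [-0.0008  0.0023 -0.0031] turn 0.0017 dist rows 0.0 turn rows 0.0 calls 1
```

View pics/w2.png

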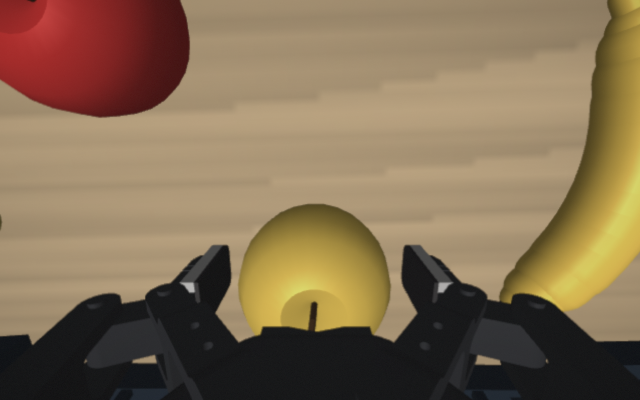

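```bash
python3 - <<'E'
from h import *
c=grab("wrist");p=state()["eef_pos"]
for z in(.008,.0,-.005,-.01,-.024,-.04):
  for dy in(.0425,-.0425): print(z,dy,project(c,[[p[0],p[1]+dy,p[2]-z]])[0].round(1))
E
```

```text
0.008 0.0425 [394.5 250.1]
0.008 -0.0425 [237.4 254.2]
0.0 0.0425 [398.7 256.8]
0.0 -0.0425 [233.3 261.1]
-0.005 0.0425 [401.5 261.3]
-0.005 -0.0425 [230.5 265.7]
-0.01 0.0425 [404.5 266.2]
-0.01 -0.0425 [227.5 270.7]
-0.024 0.0425 [414.3 281.8]
-0.024 -0.0425 [217.8 286.8]
-0.04 0.0425 [428.4 304.4]
-0.04 -0.0425 [203.9 310. ]
```

Request:
arm_command:
  commands:
    - [[0,0,0,0,0.8],[0,0,0,0,0.6],[0,0,0,0,0.4],[0,0,0,0,0.4],[0,0,0,0,0.4],[0,0,0,0,0.4],[0,0,0,0,0.4]]

```text
t: 3.4
eef_pos: [0.4462, 0.0095, 0.0152]
eef_rot: [179.7, -0.0, 88.3]
ft_force: [-0.6, 1.4, 6.8]
opening: 0.744
```

```bash
python3 - <<'E'
from h import *
from crates import fit
from go import go
s=state();print(s["opening"],s["ft_force"])
f=fit(grab("top"))
T={"apple":[(-.035,.068),(-.035,-.068)],"pear":[(-.05,.065),(-.05,-.065)],"banana":[(-.046,0)]}
for n,L in T.items():
  for l in L: print(n,l,(f[n][0]+f[n][2]@np.array(l)).round(4),f[n][1].round(2))
go(.4437,.0107,.12,88.3)
E
```

```text
0.7444088186023983 [-0.63682048  1.42855146  6.76141371]
apple (-0.035, 0.068) [0.5809 0.0642] -1.7
apple (-0.035, -0.068) [ 0.5769 -0.0718] -1.7
pear (-0.05, 0.065) [0.5526 0.3609] 0.57
pear (-0.05, -0.065) [0.5539 0.2309] 0.57
banana (-0.046, 0) [ 0.5477 -0.3066] 2.59
t 3.45 pos [0.4462 0.0095 0.0152] yaw [ 1.7973e+02 -1.0000e-02  8.8310e+01] F [-1.1  1.8  5.9] open 0.75 q [ -7.  -5. -28.  67.   0.  -6.]
shift [ 0.0054 -0.0125 -0.524 ] turn 0.0002 dist rows 2.5 turn rows 0.0 calls 1
```

Request:
arm_command:
  commands:
    - [[0,0,-0.03,0,0.4],[0,0,-0.1,0,0.4],[0,0,-0.22,0,0.4],[0,0,-0.36,0,0.4],[0,0,-0.48,0,0.4],[0,0,-0.5,0,0.4],[0,0,-0.5,0,0.4],[0,0,-0.5,0,0.4]]

```text
t: 4.12
eef_pos: [0.4435, 0.0096, 0.1121]
eef_rot: [-179.9, -0.0, 88.3]
ft_force: [-1.0, 0.4, -2.4]
opening: 0.748
```

```bash
python3 go.py .581 .064 .112 88.3;python3 -c "
from h import *
grab('wrist','w3')"
```

```text
t 4.12 pos [0.4435 0.0096 0.1121] yaw [-179.94   -0.     88.3 ] F [-1.   0.4 -2.4] open 0.748 q [ -7.  -9. -20.  79.  -0.  -6.]
shift [0.2922 0.6791 0.0007] turn 0.0 dist rows 3.5 turn rows 0.0 calls 1
```

View pics/w3.png

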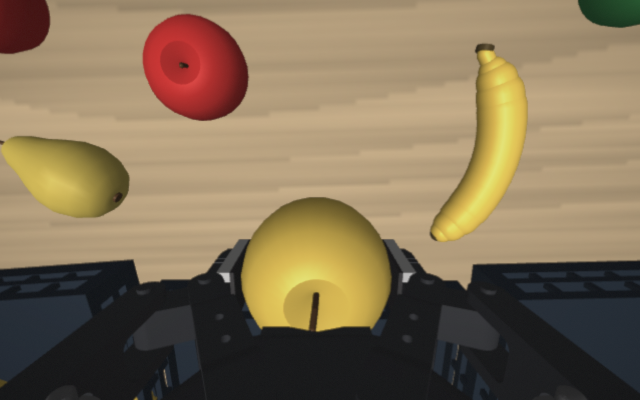

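Request:
arm_command:
  commands:
    - [[0.03,0.07,0,0,0.4],[0.08,0.19,0,0,0.4],[0.14,0.33,0,0,0.4],[0.2,0.47,0,0,0.4],[0.25,0.58,0,0,0.4],[0.28,0.65,0,0,0.4],[0.292,0.679,0,0,0.4],[0.292,0.679,0,0,0.4],[0.292,0.679,0.0,0,0.4],[0.292,0.679,0.05,0,0.4],[0.292,0.679,0.15,0,0.4],[0.292,0.679,0.25,0,0.4],[0.292,0.679,0.32,0,0.4],[0.292,0.679,0.37,0,0.4],[0.292,0.679,0.4,0,0.4],[0.292,0.679,0.4,0,0.4],[0.292,0.679,0.4,0,0.4]]

```text
t: 5.58
eef_pos: [0.5812, 0.0638, 0.0331]
eef_rot: [180.0, 0.0, 88.3]
ft_force: [0.2, 0.3, -1.2]
opening: 0.748
```

```bash
python3 go.py .581 .064 .020 88.3;python3 -c "
from h import *
grab('scene','s3');i=grab('top')['img'][:,:,::-1];cv2.imwrite('pics/t3.png',cv2.resize(i[80:200,70:320],None,fx=3,fy=3))"
```

```text
t 5.58 pos [0.5812 0.0638 0.0331] yaw [180.    0.   88.3] F [ 0.2  0.3 -1.2] open 0.748 q [-0. 15. -5. 71. -0.  1.]
shift [ 0.0008 -0.0011  0.0653] turn -0.0001 dist rows 0.3 turn rows 0.0 calls 1
```

View pics/s3.png

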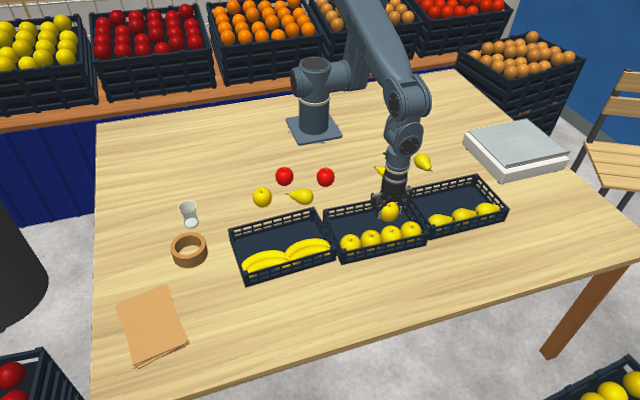

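Request:
arm_command:
  commands:
    - [[0,0,0.02,0,0.4],[0,0,0.04,0,0.4],[0,0,0.055,0,0.4],[0,0,0.062,0,0.4],[0,0,0.062,0,0.4],[0,0,0.062,0,0.4]]

```text
t: 6.18
eef_pos: [0.5814, 0.064, 0.0204]
eef_rot: [-180.0, -0.0, 88.3]
ft_force: [0.6, 0.4, -1.7]
opening: 0.75
```

No contact force yet; a little lower.

Request:
arm_command:
  commands:
    - [[0,0,0.005,0,0.4],[0,0,0.01,0,0.4],[0,0,0.01,0,0.4],[0,0,0.01,0,0.4]]

```text
t: 6.52
eef_pos: [0.5815, 0.064, 0.0203]
eef_rot: [180.0, 0.0, 88.3]
ft_force: [-3.3, -0.0, 6.0]
opening: 0.749
```

Request:
arm_command:
  commands:
    - [[0,0,0.004,0,0.78],[0,0,0.0,0,0.85],[0,0,0,0,0.95],[0,0,0,0,0.97],[0,0,0,0,0.97],[0,0,-0.1,0,0.97],[0,0,-0.3,0,0.97],[0,0,-0.5,0,0.97],[0,0,-0.65,0,1],[0,0,-0.65,0,1],[0,0,-0.65,0,1]]

```text
t: 7.43
eef_pos: [0.5837, 0.064, 0.1519]
eef_rot: [179.6, -0.0, 88.3]
ft_force: [0.1, -0.6, 0.1]
opening: 0.999
```

```bash
python3 go.py .373 -.31 .15 88.3;python3 -c "
from h import *
grab('wrist','w4')"
```

```text
t 7.43 pos [0.5837 0.064  0.1519] yaw [ 1.7961e+02 -1.0000e-02  8.8310e+01] F [ 0.1 -0.6  0.1] open 0.999 q [-0. 11.  5. 83. -0.  1.]
shift [-1.9001 -0.9979  0.0096] turn 0.0001 dist rows 10.3 turn rows 0.0 calls 1.9
per call /2 [-0.9501 -0.499   0.0048]
```

View pics/w4.png

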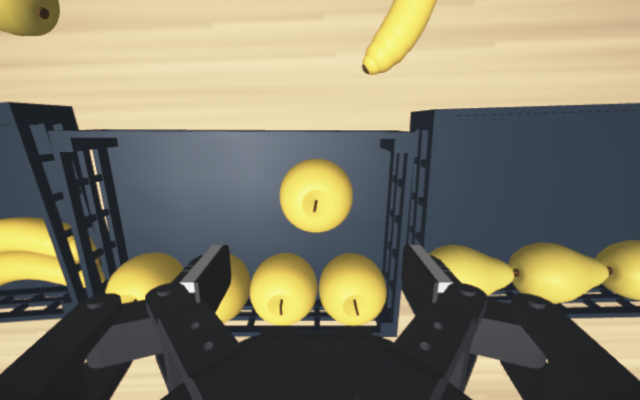

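Request:
arm_command:
  commands:
    - [[-0.95,-0.5,0,0,1],[-0.95,-0.5,0,0,1],[-0.95,-0.5,0,0,1],[-0.95,-0.5,0,0,1],[-0.95,-0.5,0,0,1],[-0.95,-0.5,0,0,1]]

```text
t: 7.98
eef_pos: [0.4716, -0.127, 0.1458]
eef_rot: [-179.6, 0.1, 88.0]
ft_force: [0.1, 0.1, -0.6]
opening: 1.0
```

Request:
arm_command:
  commands:
    - [[-0.95,-0.5,0,0,1],[-0.95,-0.5,0,0,1],[-0.95,-0.5,0,0,1],[-0.95,-0.5,0,0,1],[-0.95,-0.5,0,0,1],[-0.95,-0.5,0,0,1],[-0.95,-0.5,0,0,1],[-0.95,-0.5,0,0,1]]

```text
t: 8.65
eef_pos: [0.3697, -0.309, 0.1468]
eef_rot: [-179.9, -0.2, 88.2]
ft_force: [-0.2, 0.5, -0.0]
opening: 0.998
```

```bash
cat > wr.py <<'E'
from h import *
def wr(amin=800,zz=.031,save=None):
    s=state();c=grab("wrist",save)
    h=cv2.cvtColor(c["img"],cv2.COLOR_RGB2HSV);m=cv2.inRange(h,(18,120,20),(36,255,255))
    for k in blobs(m,amin):
        M=cv2.moments(k);u=[M['m10']/M['m00'],M['m01']/M['m00']]
        print(np.round(u),cv2.contourArea(k),plane(c,[u],zz)[0].round(4))
    return c
if __name__=="__main__": import sys; wr(save=sys.argv[1])
E
python3 wr.py w5; python3 go.py .373 -.31 .013 88.3
```

```text
[459. 237.] 3966.0 [ 0.4102 -0.1757  0.031 ]
[315. 205.] 4001.0 [ 0.375  -0.3097  0.031 ]
t 8.7 pos [ 0.3703 -0.3085  0.1471] yaw [-1.7991e+02 -1.6000e-01  8.8340e+01] F [0.  1.  0.5] open 0.999 q [-48.  -4. -11.  83.   0. -46.]
shift [-0.0073  0.0139  0.6705] turn 0.0005 dist rows 3.2 turn rows 0.0 calls 1
```

View pics/w5.png

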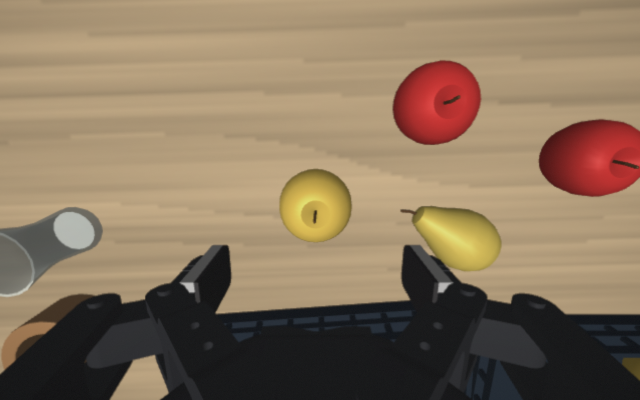

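Request:
arm_command:
  commands:
    - [[-0.007,0.019,0.0,0,1],[-0.007,0.019,0.15,0,1],[-0.007,0.019,0.33,0,1],[-0.007,0.019,0.5,0,1],[-0.007,0.019,0.6,0,1],[-0.007,0.019,0.67,0,1],[-0.007,0.019,0.67,0,1],[-0.007,0.019,0.67,0,1],[-0.007,0.019,0.67,0,0.8],[-0.007,0.019,0.665,0,0.6],[-0.007,0.019,0.66,0,0.4],[-0.007,0.019,0.66,0,0.4],[-0.007,0.019,0.66,0,0.4],[-0.007,0.019,0.66,0,0.4]]

```text
t: 9.87
eef_pos: [0.3748, -0.3122, 0.0177]
eef_rot: [179.9, 0.1, 88.3]
ft_force: [0.2, -0.4, 4.3]
opening: 0.75
```

Request:
arm_command:
  commands:
    - [[0,0,-0.03,0,0.4],[0,0,-0.1,0,0.4],[0,0,-0.22,0,0.4],[0,0,-0.36,0,0.4],[0,0,-0.48,0,0.4],[0,0,-0.5,0,0.4],[0,0,-0.5,0,0.4]]

```text
t: 10.45
eef_pos: [0.375, -0.3127, 0.1186]
eef_rot: [179.8, 0.2, 88.3]
ft_force: [-0.3, -0.4, -2.2]
opening: 0.747
```

```bash
python3 go.py .577 -.072 .112 88.3;python3 wr.py w6
```

```text
t 10.45 pos [ 0.375  -0.3127  0.1186] yaw [179.84   0.18  88.3 ] F [-0.3 -0.4 -2.2] open 0.747 q [-48.  -3. -13.  79.  -0. -46.]
shift [1.2328 0.9736 0.0329] turn -0.0 dist rows 7.5 turn rows 0.0 calls 1.23
per call /2 [0.6164 0.4868 0.0165]
[482. 244.] 5139.5 [ 0.4103 -0.175   0.031 ]
[316. 267.] 15819.0 [ 0.4282 -0.3149  0.031 ]
```

View pics/w6.png

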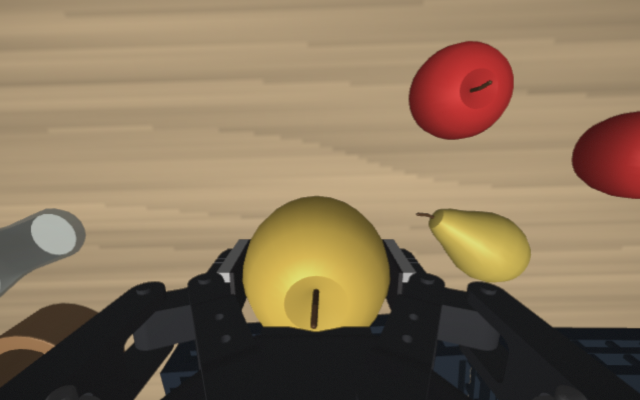

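Request:
arm_command:
  commands:
    - [[0.05,0.04,0,0,0.4],[0.15,0.12,0,0,0.4],[0.28,0.22,0,0,0.4],[0.42,0.33,0,0,0.4],[0.56,0.44,0,0,0.4],[0.7,0.55,0,0,0.4],[0.83,0.66,0,0,0.4],[0.93,0.74,0,0,0.4],[0.99,0.78,0,0,0.4],[1.0,0.79,0,0,0.4],[1.0,0.79,0,0,0.4]]

```text
t: 11.42
eef_pos: [0.5367, -0.1149, 0.1138]
eef_rot: [-179.7, -0.1, 88.4]
ft_force: [-0.4, -0.7, -1.3]
opening: 0.75
```

```bash
python3 go.py .577 -.072 .03 88.3
```

```text
t 11.42 pos [ 0.5367 -0.1149  0.1138] yaw [-1.7973e+02 -6.0000e-02  8.8430e+01] F [-0.4 -0.7 -1.3] open 0.75 q [-19.   7.  -4.  79.  -0. -18.]
shift [0.2202 0.1955 0.4188] turn 0.0014 dist rows 2.5 turn rows 0.0 calls 1
```

Request:
arm_command:
  commands:
    - [[0.05,0.04,0,0,0.4],[0.12,0.1,0,0,0.4],[0.19,0.17,0,0,0.4],[0.22,0.195,0,0,0.4],[0.22,0.195,0,0,0.4],[0.22,0.195,0.06,0,0.4],[0.22,0.195,0.16,0,0.4],[0.22,0.195,0.26,0,0.4],[0.22,0.195,0.34,0,0.4],[0.22,0.195,0.39,0,0.4],[0.22,0.195,0.42,0,0.4],[0.22,0.195,0.42,0,0.4],[0.22,0.195,0.42,0,0.4]]

```text
t: 12.5
eef_pos: [0.578, -0.0738, 0.0326]
eef_rot: [-180.0, 0.0, 88.3]
ft_force: [-0.6, 0.2, -1.6]
opening: 0.751
```

Request:
arm_command:
  commands:
    - [[0,0,0.01,0,0.4],[0,0,0.02,0,0.4],[0,0,0.03,0,0.4],[0,0,0.035,0,0.4],[0,0,0.035,0,0.4],[0,0,0.035,0,0.4]]

```text
t: 13.0
eef_pos: [0.5782, -0.0733, 0.0256]
eef_rot: [180.0, 0.0, 88.3]
ft_force: [0.1, -0.2, -2.2]
opening: 0.75
```

Request:
arm_command:
  commands:
    - [[0,0,0.01,0,0.4],[0,0,0.015,0,0.4],[0,0,0.015,0,0.4],[0,0,0.015,0,0.4]]

```text
t: 13.33
eef_pos: [0.5784, -0.0734, 0.0228]
eef_rot: [180.0, 0.0, 88.3]
ft_force: [0.2, 0.7, -0.1]
opening: 0.747
```

Request:
arm_command:
  commands:
    - [[0,0,0.004,0,0.4],[0,0,0.008,0,0.4],[0,0,0.008,0,0.4],[0,0,0.008,0,0.4]]

```text
t: 13.67
eef_pos: [0.5784, -0.0734, 0.0227]
eef_rot: [180.0, 0.0, 88.3]
ft_force: [-3.0, 1.1, 6.5]
opening: 0.745
```

Request:
arm_command:
  commands:
    - [[0,0,0.002,0,0.78],[0,0,-0.002,0,0.85],[0,0,-0.002,0,0.95],[0,0,-0.002,0,0.97],[0,0,0,0,0.97],[0,0,-0.1,0,0.97],[0,0,-0.3,0,0.97],[0,0,-0.5,0,0.97],[0,0,-0.65,0,1],[0,0,-0.65,0,1],[0,0,-0.65,0,1]]

```text
t: 14.58
eef_pos: [0.5804, -0.0739, 0.1543]
eef_rot: [179.6, 0.1, 88.3]
ft_force: [-1.1, 0.2, 0.5]
opening: 1.0
```

```bash
python3 wr.py w7; python3 go.py .411 -.174 .15 -27;python3 go.py .411 -.174 .15 153
```

```text
[493. 276.] 2563.0 [0.668  0.1015 0.031 ]
[363. 288.] 4410.5 [ 0.6781 -0.0287  0.031 ]
[287. 287.] 3632.5 [ 0.6746 -0.1066  0.031 ]
[608. 276.] 2920.0 [0.6709 0.2162 0.031 ]
[100. 255.] 12130.0 [ 0.6333 -0.2887  0.031 ]
[316. 195.] 4019.5 [ 0.5791 -0.0738  0.031 ]
[471. 194.] 4767.0 [0.5818 0.0696 0.031 ]
[561.  33.] 3191.5 [0.4509 0.1262 0.031 ]
[191.  15.] 2079.0 [ 0.4288 -0.1688  0.031 ]
t 14.63 pos [ 0.5788 -0.0736  0.1517] yaw [1.7989e+02 3.0000e-02 8.8310e+01] F [ 0.7 -0.3 -0.5] open 1.001 q [-14.  11.   5.  84.  -0. -12.]
shift [-0.5268 -0.8239  0.0085] turn 1.2812 dist rows 4.7 turn rows 16.1 calls 1
t 14.63 pos [ 0.5788 -0.0736  0.1517] yaw [1.7989e+02 3.0000e-02 8.8310e+01] F [ 0.7 -0.3 -0.5] open 1.001 q [-14.  11.   5.  84.  -0. -12.]
shift [-0.5268 -0.8239  0.0085] turn -0.7188 dist rows 4.7 turn rows 9.0 calls 1
```

View pics/w7.png

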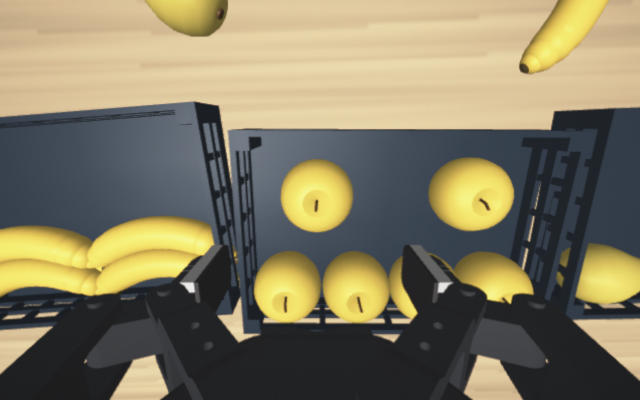

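Request:
arm_command:
  commands:
    - [[-0.527,-0.824,0,0.9,1],[-0.527,-0.824,0,0.9,1],[-0.527,-0.824,0,0.9,1],[-0.527,-0.824,0,0.9,1],[-0.527,-0.824,0,0.9,1],[-0.527,-0.824,0,0.9,1],[-0.527,-0.824,0,0.9,1],[-0.527,-0.824,0,0.9,1],[-0.527,-0.824,0,0.9,1],[-0.527,-0.824,0,0.9,1],[-0.527,-0.824,0,0.9,1],[-0.527,-0.824,0,0.9,1],[-0.527,-0.824,0,0.9,1]]

```text
t: 15.72
eef_pos: [0.409, -0.1731, 0.1484]
eef_rot: [-179.8, 0.2, 7.3]
ft_force: [-0.6, 0.1, -0.5]
opening: 1.0
```

Request:
arm_command:
  commands:
    - [[0,0,0,0.38,1],[0,0,0,0.38,1],[0,0,0,0.38,1],[0,0,0,0.38,1],[0,0,0,0.38,1],[0,0,0,0.38,1],[0,0,0,0.38,1],[0,0,0,0.38,1]]

```text
t: 16.38
eef_pos: [0.4099, -0.1736, 0.15]
eef_rot: [-180.0, 0.1, -26.7]
ft_force: [0.6, -0.5, 0.6]
opening: 1.003
```

```bash
python3 wr.py w8; python3 go.py .411 -.174 .015 -27
```

```text
[317. 201.] 3785.5 [ 0.4101 -0.1764  0.031 ]
[587. 188.] 19447.5 [ 0.6331 -0.2744  0.031 ]
[572.   8.] 1128.5 [ 0.6553 -0.1263  0.031 ]
[451.  16.] 2496.0 [ 0.5704 -0.0891  0.031 ]
t 16.43 pos [ 0.41   -0.1737  0.1503] yaw [-1.7999e+02  7.0000e-02 -2.6770e+01] F [0.4 0.7 0.6] open 1.002 q [-32.  -9. -16.  83.  -0.  85.]
shift [ 0.0051 -0.0007  0.6763] turn 0.0026 dist rows 3.2 turn rows 0.0 calls 1
```

View pics/w8.png

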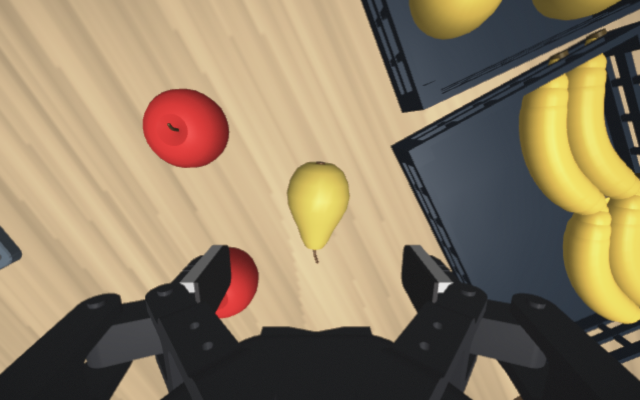

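```bash
python3 - <<'E'
from h import *
c=grab("wrist");print(project(c,[[.411,-.174,.029],[.4099,-.1736,.029]]))
h=cv2.cvtColor(c["img"],cv2.COLOR_RGB2HSV);m=cv2.inRange(h,(18,120,20),(36,255,255))[150:260,270:370]
w=(m>0).sum(1);
for i in range(0,110,6): print(i+150,w[i],np.nonzero(m[i])[0].mean()+270 if w[i] else 0)
E
```

```text
[[316.94689408 198.00271284]
 [315.69115804 198.14811351]]
150 0 0
156 0 0
162 0 0
168 40 317.5
174 50 318.5
180 56 317.5
186 59 318.0
192 61 318.0
198 55 317.8363636363636
204 51 317.4313725490196
210 54 317.5
216 49 317.0
222 42 316.5
228 36 315.5
234 31 315.0
240 25 315.0
246 17 314.0
252 0 0
258 0 0
```

Request:
arm_command:
  commands:
    - [[0.008,-0.008,0.0,0,1],[0.008,-0.008,0.15,0,1],[0.008,-0.008,0.33,0,1],[0.008,-0.008,0.5,0,1],[0.008,-0.008,0.6,0,1],[0.008,-0.008,0.68,0,1],[0.008,-0.008,0.68,0,1],[0.008,-0.008,0.68,0,1],[0.008,-0.008,0.68,0,0.8],[0.008,-0.008,0.675,0,0.6],[0.008,-0.008,0.67,0,0.35],[0.008,-0.008,0.67,0,0.35],[0.008,-0.008,0.67,0,0.35],[0.008,-0.008,0.67,0,0.35],[0.008,-0.008,0.67,0,0.35]]

```text
t: 17.73
eef_pos: [0.414, -0.174, 0.0188]
eef_rot: [180.0, -0.2, -26.9]
ft_force: [-0.2, 0.5, 6.4]
opening: 0.661
```

Request:
arm_command:
  commands:
    - [[0,0,-0.03,0,0.35],[0,0,-0.1,0,0.35],[0,0,-0.22,0,0.35],[0,0,-0.36,0,0.35],[0,0,-0.5,0,0.35],[0,0,-0.55,0,0.35],[0,0,-0.55,0,0.35]]

```text
t: 18.32
eef_pos: [0.4144, -0.1743, 0.1299]
eef_rot: [180.0, -0.3, -26.9]
ft_force: [-0.1, -0.8, -2.2]
opening: 0.661
```

```bash
python3 wr.py w9; python3 go.py .5535 .231 .125 90.6
```

```text
[316. 265.] 12943.5 [ 0.3893 -0.225   0.031 ]
[593. 184.] 19657.5 [ 0.6297 -0.264   0.031 ]
[453.  13.] 2062.5 [ 0.5679 -0.0919  0.031 ]
t 18.37 pos [ 0.4132 -0.1736  0.1276] yaw [ 1.7999e+02 -1.3000e-01 -2.6890e+01] F [ 0.1  0.7 -2.1] open 0.664 q [-31.  -9. -18.  81.  -0.  86.]
shift [-0.2893 -2.1215  0.0131] turn -1.3054 dist rows 10.3 turn rows 16.4 calls 2.12
per call /3 [-0.0964 -0.7072  0.0044]
```

View pics/w9.png

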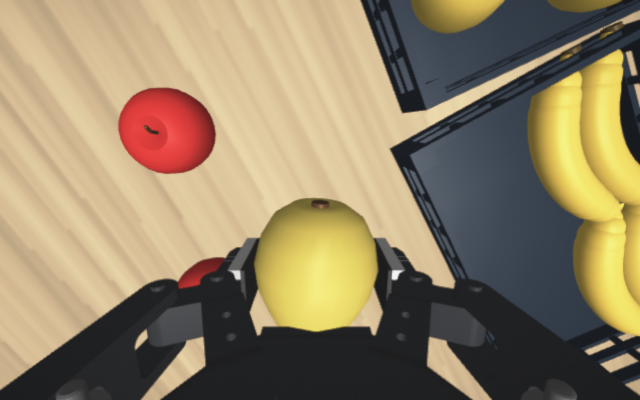

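Request:
arm_command:
  commands:
    - [[-0.01,-0.04,0,-0.03,0.35],[-0.02,-0.12,0,-0.08,0.35],[-0.03,-0.22,0,-0.15,0.35],[-0.05,-0.34,0,-0.22,0.35],[-0.06,-0.46,0,-0.29,0.35],[-0.08,-0.58,0,-0.36,0.35],[-0.1,-0.7,0,-0.43,0.35],[-0.11,-0.82,0,-0.5,0.35],[-0.13,-0.94,0,-0.57,0.35],[-0.14,-1.0,0,-0.64,0.35],[-0.14,-1.0,0,-0.7,0.35],[-0.14,-1.0,0,-0.7,0.35]]

```text
t: 19.37
eef_pos: [0.4761, 0.019, 0.1236]
eef_rot: [-179.8, 0.2, 36.3]
ft_force: [-1.0, 0.7, -2.4]
opening: 0.662
```

```bash
python3 go.py .5535 .231 .125 90.6
```

```text
t 19.37 pos [0.4761 0.019  0.1236] yaw [-179.78    0.25   36.31] F [-1.   0.7 -2.4] open 0.662 q [ -6.  -4. -14.  80.  -0.  48.]
shift [ 0.9395 -0.6251 -0.0068] turn -0.6032 dist rows 5.4 turn rows 7.6 calls 1
```

Request:
arm_command:
  commands:
    - [[0.04,-0.03,0,-0.03,0.35],[0.13,-0.08,0,-0.09,0.35],[0.24,-0.16,0,-0.16,0.35],[0.36,-0.24,0,-0.23,0.35],[0.48,-0.32,0,-0.3,0.35],[0.6,-0.4,0,-0.37,0.35],[0.72,-0.48,0,-0.44,0.35],[0.83,-0.55,0,-0.51,0.35],[0.91,-0.6,0,-0.57,0.35],[0.94,-0.625,0,-0.603,0.35],[0.94,-0.625,0,-0.603,0.35],[0.94,-0.625,0,-0.603,0.35]]

```text
t: 20.37
eef_pos: [0.5551, 0.229, 0.1248]
eef_rot: [-179.8, 0.1, 90.2]
ft_force: [-0.5, -0.2, -2.0]
opening: 0.663
```

```bash
python3 go.py .5535 .231 .034 90.6; python3 wr.py w10
```

```text
t 20.37 pos [0.5551 0.229  0.1248] yaw [-1.7979e+02  1.0000e-01  9.0210e+01] F [-0.5 -0.2 -2. ] open 0.663 q [16. 14.  6. 81. -0. 16.]
shift [ 0.0101 -0.008   0.4538] turn -0.0043 dist rows 2.2 turn rows 0.1 calls 1
[ 44. 325.] 5853.5 [ 0.6704 -0.0245  0.031 ]
[316. 269.] 14182.0 [0.6126 0.229  0.031 ]
[114. 237.] 6175.5 [0.5827 0.0563 0.031 ]
[203.  53.] 5082.5 [0.439 0.146 0.031]
```

View pics/w10.png

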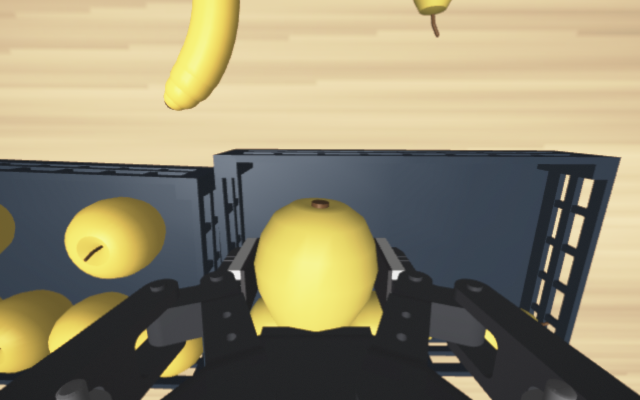

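Request:
arm_command:
  commands:
    - [[0.01,-0.006,0.03,0,0.35],[0.01,-0.006,0.1,0,0.35],[0.01,-0.006,0.2,0,0.35],[0.01,-0.006,0.3,0,0.35],[0.01,-0.006,0.38,0,0.35],[0.01,-0.006,0.43,0,0.35],[0.01,-0.006,0.454,0,0.35],[0.01,-0.006,0.454,0,0.35],[0.01,-0.006,0.454,0,0.35]]

```text
t: 21.17
eef_pos: [0.5553, 0.2314, 0.0366]
eef_rot: [180.0, -0.0, 90.3]
ft_force: [0.3, 0.2, -1.3]
opening: 0.664
```

Request:
arm_command:
  commands:
    - [[0,0,0.01,0,0.35],[0,0,0.02,0,0.35],[0,0,0.03,0,0.35],[0,0,0.04,0,0.35],[0,0,0.04,0,0.35],[0,0,0.04,0,0.35]]

```text
t: 21.67
eef_pos: [0.5549, 0.2316, 0.0279]
eef_rot: [-180.0, 0.0, 90.4]
ft_force: [-1.1, -0.1, -2.6]
opening: 0.657
```

Request:
arm_command:
  commands:
    - [[0,0,0.006,0,0.35],[0,0,0.012,0,0.35],[0,0,0.018,0,0.35],[0,0,0.02,0,0.35],[0,0,0.02,0,0.35]]

```text
t: 22.08
eef_pos: [0.5549, 0.2316, 0.024]
eef_rot: [-180.0, 0.0, 90.4]
ft_force: [0.5, 0.2, -1.3]
opening: 0.661
```

Request:
arm_command:
  commands:
    - [[0,0,0.004,0,0.35],[0,0,0.008,0,0.35],[0,0,0.008,0,0.35],[0,0,0.008,0,0.35]]

```text
t: 22.42
eef_pos: [0.5551, 0.2317, 0.0239]
eef_rot: [180.0, -0.0, 90.4]
ft_force: [-3.9, -0.4, 6.5]
opening: 0.665
```

Contact. Release and rise.

Request:
arm_command:
  commands:
    - [[0,0,0.002,0,0.7],[0,0,-0.002,0,0.76],[0,0,-0.002,0,0.85],[0,0,-0.002,0,0.92],[0,0,0,0,0.92],[0,0,-0.1,0,0.92],[0,0,-0.3,0,0.92],[0,0,-0.5,0,0.95],[0,0,-0.65,0,1],[0,0,-0.65,0,1],[0,0,-0.65,0,1]]

```text
t: 23.33
eef_pos: [0.5572, 0.2323, 0.156]
eef_rot: [179.6, -0.1, 90.4]
ft_force: [-0.1, 0.7, 0.8]
opening: 1.0
```

```bash
python3 wr.py w11; python3 go.py .361 .311 .15 91.2
```

```text
[374. 300.] 3136.0 [0.669  0.2935 0.031 ]
[289. 299.] 3396.0 [0.6683 0.2048 0.031 ]
[ 56. 298.] 5811.0 [ 0.6674 -0.0358  0.031 ]
[133. 221.] 4689.5 [0.5822 0.0573 0.031 ]
[ 16. 214.] 1893.0 [ 0.5766 -0.0515  0.031 ]
[314. 200.] 3802.5 [0.5605 0.2308 0.031 ]
[213.  53.] 3524.5 [0.4363 0.1472 0.031 ]
t 23.38 pos [0.5557 0.2318 0.1534] yaw [ 1.7988e+02 -3.0000e-02  9.0380e+01] F [-0.3 -0.2 -0. ] open 0.998 q [16. 14.  8. 84. -0. 16.]
shift [ 0.4022 -0.9709  0.0169] turn -0.0091 dist rows 5.0 turn rows 0.1 calls 1
```

View pics/w11.png

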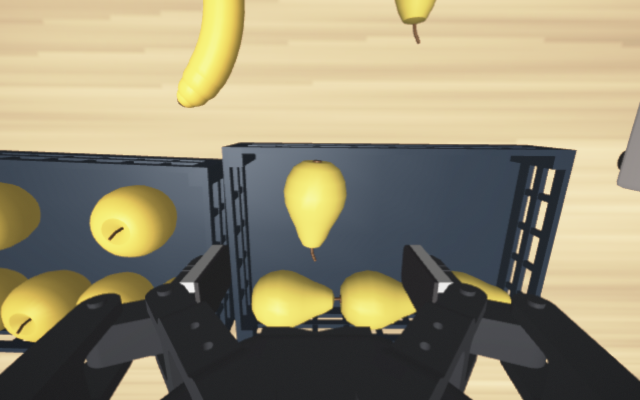

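Request:
arm_command:
  commands:
    - [[0.4,-0.97,0,0,1],[0.4,-0.97,0,0,1],[0.4,-0.97,0,0,1],[0.4,-0.97,0,0,1],[0.4,-0.97,0,0,1],[0.4,-0.97,0,0,1],[0.4,-0.97,0,0,1],[0.4,-0.97,0,0,1],[0.4,-0.97,0,0,1]]

```text
t: 24.13
eef_pos: [0.3612, 0.3098, 0.1515]
eef_rot: [-180.0, 0.1, 90.3]
ft_force: [0.9, 0.1, -0.7]
opening: 1.001
```

```bash
python3 wr.py w12; python3 go.py .361 .311 .015 91.2;  python3 - <<'E'
from h import *
c=grab("wrist");print(project(c,[[.361,.311,.029]]))
h=cv2.cvtColor(c["img"],cv2.COLOR_RGB2HSV);m=cv2.inRange(h,(18,120,20),(36,255,255));m[:,:270]=0;m[:,370:]=0
w=(m>0).sum(1);
for i in range(150,260,8): print(i,w[i],np.nonzero(m[i])[0].mean() if w[i] else 0)
E
```

```text
[316. 204.] 3730.5 [0.3661 0.3092 0.031 ]
[153. 231.] 4607.5 [0.3944 0.1542 0.031 ]
t 24.18 pos [0.3614 0.3097 0.1517] yaw [-1.7996e+02  5.0000e-02  9.0280e+01] F [-0.1  0.1  0.1] open 0.995 q [ 33.  -5. -12.  83.  -0.  32.]
shift [ 0.0065 -0.0021  0.6836] turn -0.0102 dist rows 3.3 turn rows 0.1 calls 1
[[317.53297247 197.28168465]]
150 0 0
158 0 0
166 28 315.5
174 48 315.5
182 56 315.5
190 60 315.5
198 60 315.5
206 58 315.5
214 52 315.5
222 44 315.5
230 35 316.0
238 29 316.0
246 20 316.5
254 0 0
```

View pics/w12.png

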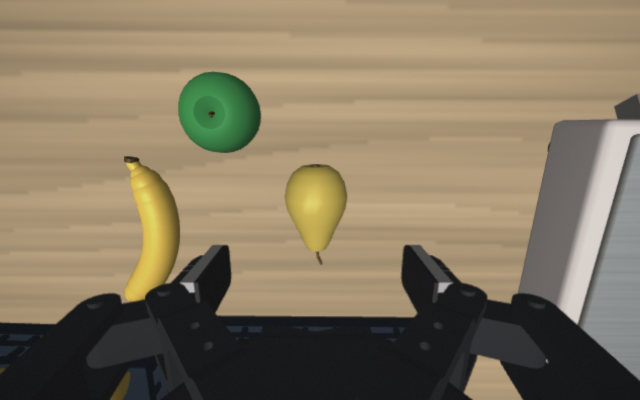

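Request:
arm_command:
  commands:
    - [[0.002,0,0.0,0,1],[0.002,0,0.15,0,1],[0.002,0,0.33,0,1],[0.002,0,0.5,0,1],[0.002,0,0.6,0,1],[0.002,0,0.685,0,1],[0.002,0,0.685,0,1],[0.002,0,0.685,0,1],[0.002,0,0.685,0,0.8],[0.002,0,0.68,0,0.6],[0.002,0,0.675,0,0.35],[0.002,0,0.675,0,0.35],[0.002,0,0.675,0,0.35],[0.002,0,0.675,0,0.35],[0.002,0,0.675,0,0.35]]

```text
t: 25.48
eef_pos: [0.3619, 0.3116, 0.0194]
eef_rot: [179.8, -0.1, 90.4]
ft_force: [0.3, -1.1, 5.5]
opening: 0.66
```

Request:
arm_command:
  commands:
    - [[0,0,-0.03,0,0.35],[0,0,-0.1,0,0.35],[0,0,-0.22,0,0.35],[0,0,-0.36,0,0.35],[0,0,-0.5,0,0.35],[0,0,-0.55,0,0.35],[0,0,-0.55,0,0.35]]

```text
t: 26.07
eef_pos: [0.3623, 0.312, 0.1306]
eef_rot: [179.7, -0.2, 90.4]
ft_force: [0.3, 0.5, -1.2]
opening: 0.66
```

```bash
python3 wr.py w13; python3 go.py .553 .361 .125 90.6
```

```text
[316. 265.] 12801.0 [0.4202 0.3123 0.031 ]
[137. 232.] 5099.5 [0.389  0.1559 0.031 ]
t 26.12 pos [0.3611 0.3112 0.1283] yaw [ 1.7989e+02 -7.0000e-02  9.0380e+01] F [ 0.2  0.1 -2.1] open 0.661 q [ 33.  -4. -14.  80.   0.  32.]
shift [0.2425 0.961  0.0163] turn -0.0024 dist rows 4.8 turn rows 0.0 calls 1
```

View pics/w13.png

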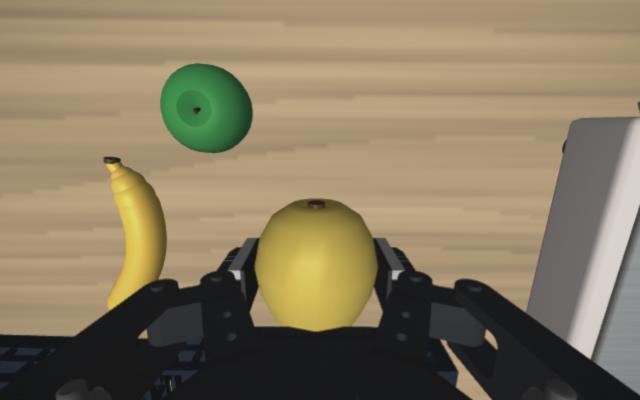

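Request:
arm_command:
  commands:
    - [[0.01,0.04,0,0,0.35],[0.03,0.12,0,0,0.35],[0.06,0.24,0,0,0.35],[0.09,0.37,0,0,0.35],[0.13,0.5,0,0,0.35],[0.16,0.63,0,0,0.35],[0.19,0.76,0,0,0.35],[0.22,0.87,0,0,0.35],[0.235,0.94,0,0,0.35],[0.24,0.955,0,0,0.35],[0.24,0.955,0.03,0,0.35],[0.24,0.955,0.1,0,0.35],[0.24,0.955,0.2,0,0.35],[0.24,0.955,0.3,0,0.35],[0.24,0.955,0.39,0,0.35],[0.24,0.955,0.45,0,0.35],[0.24,0.955,0.475,0,0.35],[0.24,0.955,0.475,0,0.35],[0.24,0.955,0.475,0,0.35]]

```text
t: 27.7
eef_pos: [0.5508, 0.36, 0.0326]
eef_rot: [-180.0, 0.0, 90.4]
ft_force: [1.0, 0.1, -1.1]
opening: 0.658
```

```bash
python3 go.py .553 .361 .0245 90.6
```

```text
t 27.7 pos [0.5508 0.36   0.0326] yaw [-1.7998e+02  1.0000e-02  9.0390e+01] F [ 1.   0.1 -1.1] open 0.658 q [27. 25.  9. 73.  0. 27.]
shift [0.0049 0.0111 0.0405] turn -0.0023 dist rows 0.2 turn rows 0.0 calls 1
```

Request:
arm_command:
  commands:
    - [[0,0.012,0.0,0,0.35],[0,0.012,0.012,0,0.35],[0,0.012,0.022,0,0.35],[0,0.012,0.032,0,0.35],[0,0.012,0.04,0,0.35],[0,0.012,0.04,0,0.35],[0,0.012,0.04,0,0.35]]

```text
t: 28.28
eef_pos: [0.5536, 0.3601, 0.0246]
eef_rot: [180.0, -0.0, 90.4]
ft_force: [0.1, 0.6, -0.8]
opening: 0.656
```

Request:
arm_command:
  commands:
    - [[0,0,0.004,0,0.35],[0,0,0.008,0,0.35],[0,0,0.008,0,0.35],[0,0,0.008,0,0.35]]

```text
t: 28.62
eef_pos: [0.5537, 0.3601, 0.0245]
eef_rot: [180.0, -0.0, 90.4]
ft_force: [-2.6, -1.3, 5.2]
opening: 0.666
```

Request:
arm_command:
  commands:
    - [[0,0,0.002,0,0.7],[0,0,-0.002,0,0.76],[0,0,-0.002,0,0.85],[0,0,-0.002,0,0.92],[0,0,0,0,0.92],[0,0,-0.1,0,0.92],[0,0,-0.3,0,0.92],[0,0,-0.5,0,0.95],[0,0,-0.65,0,1],[0,0,-0.65,0,1],[0,0,-0.65,0,1]]

```text
t: 29.53
eef_pos: [0.5556, 0.3611, 0.1568]
eef_rot: [179.6, -0.2, 90.4]
ft_force: [-0.2, 0.5, -1.4]
opening: 0.999
```

```bash
python3 wr.py w14; python3 go.py .41 .145 .15 80; python3 - <<'E'
from meas import *
c=grab("top","t14");i=c["img"][:,:,::-1]
cv2.imwrite("pics/b14.png",cv2.resize(i[170:270,160:260],None,fx=6,fy=6,interpolation=cv2.INTER_CUBIC))
E
```

```text
[ 32. 306.] 3761.0 [0.6757 0.0656 0.031 ]
[337. 301.] 3361.0 [0.6688 0.3844 0.031 ]
[253. 301.] 3080.5 [0.6695 0.2961 0.031 ]
[145. 286.] 858.0 [0.6512 0.1863 0.031 ]
[ 20. 219.] 2572.0 [0.5798 0.0798 0.031 ]
[314. 200.] 3767.5 [0.5594 0.3598 0.031 ]
[174. 200.] 4243.0 [0.5602 0.2276 0.031 ]
[63. 52.] 5272.0 [0.4346 0.1534 0.031 ]
t 29.58 pos [0.5542 0.3604 0.1539] yaw [ 1.7989e+02 -6.0000e-02  9.0380e+01] F [-0.1  0.1 -0.6] open 0.999 q [27. 23. 20. 87.  0. 27.]
shift [-1.0721 -0.728   0.0194] turn 0.1153 dist rows 6.2 turn rows 1.4 calls 1.07
per call /2 [-0.5361 -0.364   0.0097]
```

View pics/w14.png

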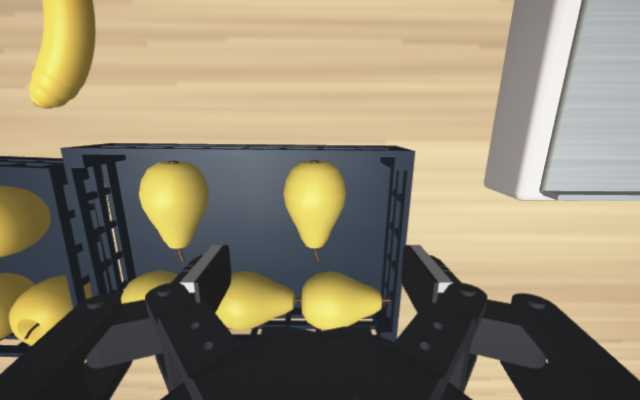

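View pics/b14.png

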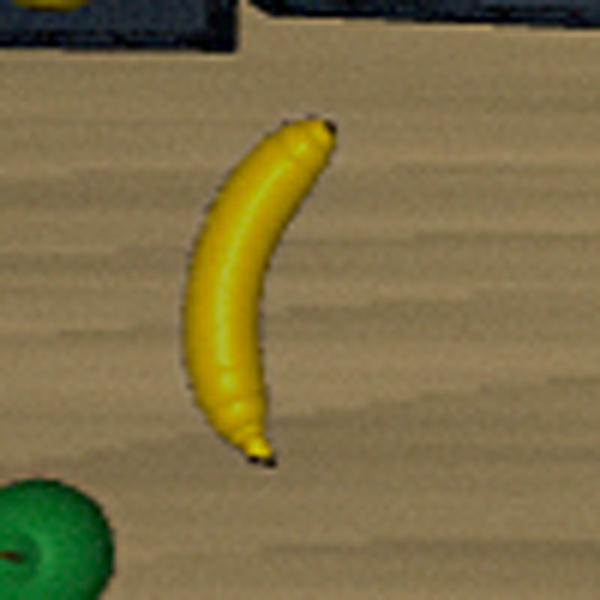

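```bash
python3 - <<'E'
from meas import *
for n in("top",):
    c=grab(n)
    A,B=plane(c,[[214.5,191.3],[203.7,246.7]],.0165)[:,:2]
    d=B-A;print(A,B,np.linalg.norm(d)); yaw=np.degrees(np.arctan2(d[1],d[0]))-3.2
    y=np.radians(yaw);R=np.array([[np.cos(y),-np.sin(y)],[np.sin(y),np.cos(y)]])
    o=((A+B)/2)-R@np.array([.004,.030]);print("yaw",yaw,"orig",o,project(c,[[*o,.0165]]))
    # width centre along body-y at origin from mask
    k=[k for k in blobs(ym(c),150) if cv2.pointPolygonTest(k,tuple(map(float,project(c,[[*o,.0165]])[0])),False)>0][0]
    ys,xs=np.nonzero(cv2.drawContours(np.zeros(c["img"].shape[:2],np.uint8),[k],-1,255,-1));Q=(plane(c,np.c_[xs,ys],.0165)[:,:2]-o)@R
    for x0 in(-.02,-.01,0,.01,.02):
        q=Q[np.abs(Q[:,0]-x0)<.004];print(x0,q[:,1].min().round(4),q[:,1].max().round(4))
    print(Q.min(0),Q.max(0))
E
```

```text
[0.47154729 0.10920535] [0.32550385 0.13310332] 0.14798581104773262
yaw 167.5067086515234 orig [0.40892062 0.14957867] [[198.48972241 214.78167686]]
-0.02 -0.0174 0.0155
-0.01 -0.018 0.0143
0 -0.0185 0.0131
0.01 -0.0185 0.0131
0.02 -0.0158 0.0157
[-0.07294013 -0.01854777] [0.07593642 0.03444591]
```

Request:
arm_command:
  commands:
    - [[-0.5,-0.36,0,0.07,1],[-1.0,-0.72,0,0.14,1],[-1.0,-0.72,0,0.14,1],[-1.0,-0.72,0,0.14,1],[-1.0,-0.72,0,0.14,1],[-1.0,-0.72,0,0.14,1],[-1.0,-0.72,0,0.14,1],[-1.0,-0.72,0,0.14,1]]

```text
t: 30.35
eef_pos: [0.4083, 0.1576, 0.1503]
eef_rot: [-179.8, 0.1, 77.6]
ft_force: [-0.1, 0.7, -0.1]
opening: 1.002
```

```bash
python3 wr.py w15; python3 go.py .4095 .1515 .012 77.5; python3 - <<'E'
from h import *
c=grab("wrist");print(project(c,[[.4095,.1515,.0165],[.4715,.109,.0165],[.3255,.133,.0165]]))
E
```

```text
[490. 386.] 1312.5 [0.658  0.3002 0.031 ]
[141. 384.] 1480.5 [ 0.5727 -0.0773  0.031 ]
[559. 294.] 1747.0 [0.5565 0.3741 0.031 ]
[303. 192.] 4727.0 [0.3992 0.1472 0.031 ]
t 30.4 pos [0.4098 0.1585 0.1511] yaw [-1.7987e+02  3.0000e-02  7.7710e+01] F [ 0.3 -0.2  0.4] open 0.998 q [ 12. -10. -17.  84.   0.  25.]
shift [-0.0347  0.0061  0.6957] turn 0.0023 dist rows 3.3 turn rows 0.0 calls 1
[[308.95425604 196.12093334]
 [282.07173014 261.41673109]
 [268.42758869 111.96465847]]
```

View pics/w15.png

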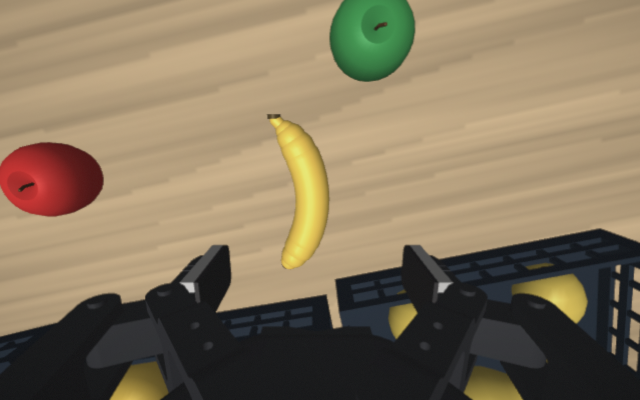

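Request:
arm_command:
  commands:
    - [[-0.026,0.018,0.0,0,1],[-0.026,0.018,0.15,0,1],[-0.026,0.018,0.33,0,1],[-0.026,0.018,0.5,0,1],[-0.026,0.018,0.6,0,1],[-0.026,0.018,0.67,0,1],[-0.026,0.018,0.69,0,0.9],[-0.026,0.018,0.695,0,0.75],[-0.026,0.018,0.695,0,0.65],[-0.026,0.018,0.695,0,0.6],[-0.026,0.018,0.695,0,0.6],[-0.026,0.018,0.695,0,0.6]]

```text
t: 31.45
eef_pos: [0.4146, 0.1535, 0.0153]
eef_rot: [179.9, -0.1, 77.8]
ft_force: [0.1, 1.0, 0.1]
opening: 0.601
```

```bash
python3 wr.py w16; python3 go.py .4095 .1515 .012 77.5
```

```text
[296. 211.] 15430.0 [0.3839 0.1511 0.031 ]
t 31.5 pos [0.4143 0.1535 0.0151] yaw [ 1.7988e+02 -5.0000e-02  7.7780e+01] F [ 0.2  0.6 -0.1] open 0.597 q [ 12.  -6. -28.  67.  -0.  24.]
shift [-0.0147 -0.0215  0.0154] turn 0.0031 dist rows 0.1 turn rows 0.0 calls 1
```

View pics/w16.png

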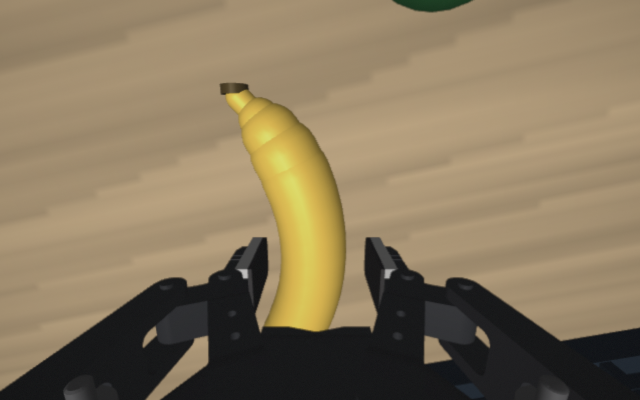

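Request:
arm_command:
  commands:
    - [[0,-0.012,0.01,0,0.6],[0,-0.012,0.018,0,0.55],[0,-0.012,0.018,0,0.45],[0,-0.012,0.018,0,0.35],[0,-0.012,0.018,0,0.2],[0,-0.012,0.018,0,0.15],[0,-0.012,0.018,0,0.15],[0,-0.012,0.018,0,0.15],[0,-0.012,0.018,0,0.15]]

```text
t: 32.25
eef_pos: [0.4109, 0.1537, 0.0103]
eef_rot: [-180.0, 0.0, 77.8]
ft_force: [-1.2, -1.3, 1.9]
opening: 0.366
```

Request:
arm_command:
  commands:
    - [[0,0,-0.03,0,0.15],[0,0,-0.1,0,0.15],[0,0,-0.22,0,0.15],[0,0,-0.36,0,0.15],[0,0,-0.5,0,0.15],[0,0,-0.55,0,0.15],[0,0,-0.55,0,0.15]]

```text
t: 32.83
eef_pos: [0.4136, 0.1543, 0.1237]
eef_rot: [179.6, -0.2, 77.8]
ft_force: [0.7, -0.7, -0.8]
opening: 0.364
```

```bash
python3 wr.py w17; python3 go.py .547 -.3066 .125 182.6
```

```text
[577. 317.] 4218.5 [0.5702 0.3684 0.031 ]
[300. 216.] 15364.0 [0.4194 0.14   0.031 ]
t 32.88 pos [0.4122 0.154  0.1214] yaw [ 1.7983e+02 -7.0000e-02  7.7780e+01] F [-0.  -0.5 -0.9] open 0.364 q [ 12. -10. -20.  80.  -0.  24.]
shift [-2.108   1.1463 -0.0179] turn -1.1647 dist rows 11.5 turn rows 14.6 calls 2.11
per call /3 [-0.7027  0.3821 -0.006 ]
```

View pics/w17.png

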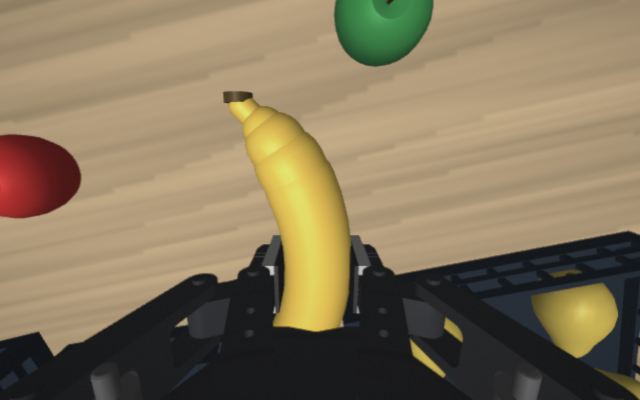

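Request:
arm_command:
  commands:
    - [[-0.04,0.02,0,-0.02,0.15],[-0.12,0.06,0,-0.06,0.15],[-0.23,0.12,0,-0.12,0.15],[-0.36,0.19,0,-0.18,0.15],[-0.49,0.26,0,-0.25,0.15],[-0.62,0.33,0,-0.32,0.15],[-0.75,0.4,0,-0.39,0.15],[-0.87,0.46,0,-0.45,0.15],[-0.96,0.52,0,-0.51,0.15],[-1.0,0.54,0,-0.57,0.15],[-1.0,0.54,0,-0.57,0.15]]

```text
t: 33.8
eef_pos: [0.473, -0.0662, 0.1173]
eef_rot: [-179.8, -0.2, 129.0]
ft_force: [0.3, -0.1, -0.5]
opening: 0.364
```

```bash
python3 go.py .547 -.3066 .125 182.6
```

```text
t 33.8 pos [ 0.473  -0.0662  0.1173] yaw [-179.83   -0.18  128.98] F [ 0.3 -0.1 -0.5] open 0.364 q [-16.  -4. -15.  79.  -0. -55.]
shift [-1.1669 -0.4686 -0.0384] turn -0.5958 dist rows 6.0 turn rows 7.5 calls 1.17
per call /2 [-0.5835 -0.2343 -0.0192]
```

Request:
arm_command:
  commands:
    - [[-0.04,-0.02,-0.02,-0.02,0.15],[-0.12,-0.05,-0.04,-0.06,0.15],[-0.23,-0.09,-0.04,-0.12,0.15],[-0.36,-0.14,-0.04,-0.19,0.15],[-0.49,-0.2,-0.04,-0.26,0.15],[-0.62,-0.25,-0.04,-0.33,0.15],[-0.75,-0.3,-0.04,-0.4,0.15],[-0.87,-0.35,-0.04,-0.47,0.15],[-0.96,-0.38,-0.04,-0.53,0.15],[-1.0,-0.4,-0.04,-0.58,0.15],[-1.0,-0.4,-0.04,-0.596,0.15],[-1.0,-0.4,-0.04,-0.596,0.15]]

```text
t: 34.8
eef_pos: [0.5373, -0.2693, 0.1258]
eef_rot: [179.8, -0.2, -177.4]
ft_force: [-0.7, 0.8, -1.2]
opening: 0.365
```

```bash
python3 go.py .547 -.3066 .125 182.6
```

```text
t 34.8 pos [ 0.5373 -0.2693  0.1258] yaw [ 179.83   -0.19 -177.4 ] F [-0.7  0.8 -1.2] open 0.365 q [ -33.   15.    6.   82.    0. -126.]
shift [-0.0402 -0.1886  0.0038] turn 0.0 dist rows 0.9 turn rows 0.0 calls 1
```

```bash
python3 - <<'E'
from h import *
s=state();c=grab("wrist");i=c["img"][:,:,::-1].copy();p=s["eef_pos"];w=np.radians(s["eef_rot"][2])
X=np.array([np.cos(w),np.sin(w),0])
for h,col in((.02,(255,0,255)),(.035,(0,255,0)),(.043,(0,0,255)),(.06,(255,255,0))):
  for a in(-.05,-.04,-.03,.03,.04,.05):
    u=project(c,[p+X*a+[0,0,h]])[0]; cv2.circle(i,tuple(int(v) for v in u),3,col,-1)
cv2.imwrite("pics/w18.png",i)
E
```

```text
(no output)
```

View pics/w18.png

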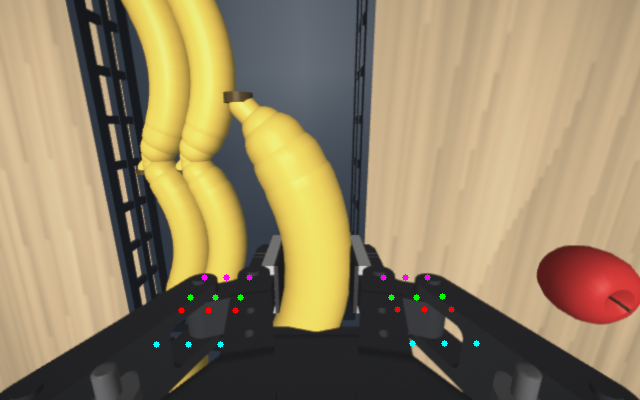

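Request:
arm_command:
  commands:
    - [[0,0,0,0.03,0.15],[0,0,0,0.08,0.15],[0,0,0,0.15,0.15],[0,0,0,0.22,0.15],[0,0,0,0.29,0.15],[0,0,0,0.36,0.15],[0,0,0,0.43,0.15],[0,0,0,0.5,0.15],[0,0,0,0.57,0.15],[0,0,0,0.64,0.15],[0,0,0,0.71,0.15],[0,0,0,0.78,0.15],[0,0,0,0.85,0.15],[0,0,0,0.92,0.15],[0,0,0,0.99,0.15],[0,0,0,1.0,0.15]]

```text
t: 36.18
eef_pos: [0.5377, -0.2687, 0.1273]
eef_rot: [-179.9, -0.1, 92.5]
ft_force: [-0.1, 0.2, -0.7]
opening: 0.37
```

Request:
arm_command:
  commands:
    - [[0,0,0,0.03,0.15],[0,0,0,0.08,0.15],[0,0,0,0.15,0.15],[0,0,0,0.22,0.15],[0,0,0,0.29,0.15],[0,0,0,0.36,0.15],[0,0,0,0.43,0.15],[0,0,0,0.5,0.15],[0,0,0,0.57,0.15],[0,0,0,0.64,0.15],[0,0,0,0.71,0.15],[0,0,0,0.78,0.15],[0,0,0,0.85,0.15],[0,0,0,0.92,0.15],[0,0,0,0.98,0.15],[0,0,0,1.0,0.15],[0,0,0,1.0,0.15]]

```text
t: 37.6
eef_pos: [0.5378, -0.2692, 0.1277]
eef_rot: [-179.9, 0.1, 2.8]
ft_force: [-0.5, 0.4, -0.8]
opening: 0.364
```

```bash
python3 wr.py w19;python3 go.py .5657 -.3058 .125 2.6
```

```text
[301. 216.] 15314.5 [ 0.5252 -0.2788  0.031 ]
[438. 176.] 15365.5 [ 0.6363 -0.2393  0.031 ]
[514.  14.] 2803.5 [ 0.6719 -0.1214  0.031 ]
t 37.65 pos [ 0.5379 -0.2694  0.1277] yaw [-1.7995e+02  5.0000e-02  2.8400e+00] F [ 0.1  0.9 -0.7] open 0.362 q [-33.  14.   6.  82.   0.  54.]
shift [0.1299 0.1889 0.0135] turn 0.0027 dist rows 1.1 turn rows 0.0 calls 1
```

View pics/w19.png

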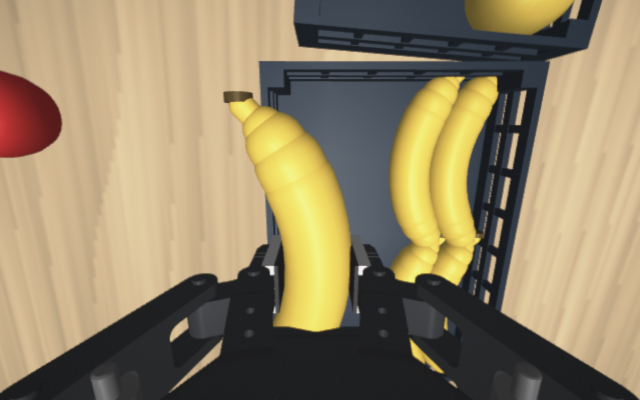

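Request:
arm_command:
  commands:
    - [[0.03,0.04,0,0,0.15],[0.07,0.1,0,0,0.15],[0.11,0.16,0,0,0.15],[0.13,0.189,0,0,0.15],[0.13,0.189,0,0,0.15],[0.13,0.189,0.05,0,0.15],[0.13,0.189,0.13,0,0.15],[0.13,0.189,0.23,0,0.15],[0.13,0.189,0.33,0,0.15],[0.13,0.189,0.41,0,0.15],[0.13,0.189,0.45,0,0.15],[0.13,0.189,0.47,0,0.15],[0.13,0.189,0.47,0,0.15],[0.13,0.189,0.47,0,0.15]]

```text
t: 38.82
eef_pos: [0.5662, -0.3068, 0.035]
eef_rot: [180.0, -0.0, 2.7]
ft_force: [0.6, 0.3, -1.5]
opening: 0.366
```

```bash
python3 wr.py w20;python3 go.py .5657 -.3058 .016 2.6
```

```text
[300. 215.] 15335.5 [ 0.5574 -0.2862  0.031 ]
[467. 137.] 38424.0 [ 0.6349 -0.2437  0.031 ]
t 38.87 pos [ 0.5667 -0.3071  0.0357] yaw [ 1.7993e+02 -1.0000e-01  2.7300e+00] F [ 0.1  0.2 -0.8] open 0.366 q [-34.  23.   6.  73.   0.  53.]
shift [-0.0045 -0.0069  0.0986] turn 0.0015 dist rows 0.5 turn rows 0.0 calls 1
```

View pics/w20.png

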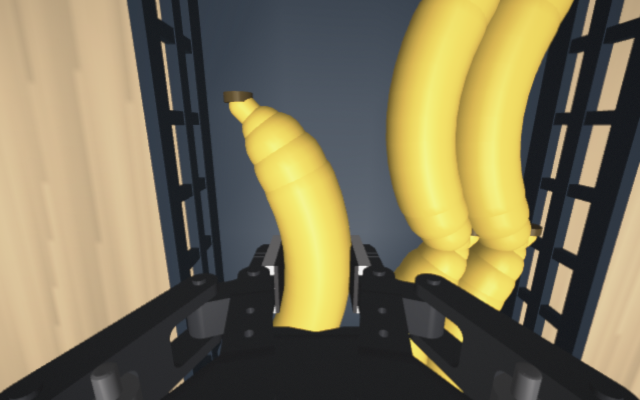

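Request:
arm_command:
  commands:
    - [[0,0,0.015,0,0.15],[0,0,0.035,0,0.15],[0,0,0.055,0,0.15],[0,0,0.075,0,0.15],[0,0,0.085,0,0.15],[0,0,0.085,0,0.15],[0,0,0.085,0,0.15]]

```text
t: 39.45
eef_pos: [0.5656, -0.3066, 0.0168]
eef_rot: [-180.0, 0.0, 2.7]
ft_force: [0.6, -0.1, -1.0]
opening: 0.364
```

Request:
arm_command:
  commands:
    - [[0,0,0.005,0,0.15],[0,0,0.01,0,0.15],[0,0,0.01,0,0.15],[0,0,0.01,0,0.15]]

```text
t: 39.78
eef_pos: [0.566, -0.3068, 0.0154]
eef_rot: [180.0, -0.0, 2.7]
ft_force: [-0.9, 0.3, -1.2]
opening: 0.371
```

Request:
arm_command:
  commands:
    - [[0,0,0.004,0,0.15],[0,0,0.007,0,0.15],[0,0,0.007,0,0.15],[0,0,0.007,0,0.15]]

```text
t: 40.12
eef_pos: [0.566, -0.3069, 0.0154]
eef_rot: [180.0, -0.0, 2.7]
ft_force: [-2.4, 2.0, 5.0]
opening: 0.363
```

Request:
arm_command:
  commands:
    - [[0,0,0.002,0,0.4],[0,0,-0.002,0,0.46],[0,0,-0.002,0,0.54],[0,0,-0.002,0,0.6],[0,0,0,0,0.6],[0,0,-0.1,0,0.6],[0,0,-0.3,0,0.6],[0,0,-0.5,0,0.6],[0,0,-0.7,0,0.8],[0,0,-0.9,0,1],[0,-0.3,-0.9,0,1],[0,-0.3,-0.9,0,1],[0,-0.3,-0.9,0,1]]

```text
t: 41.2
eef_pos: [0.564, -0.2437, 0.1962]
eef_rot: [-180.0, -0.2, 2.9]
ft_force: [-0.4, 0.2, -0.8]
opening: 0.995
```

```bash
python3 wr.py w21;python3 go.py .35 0 .25 2.6
```

```text
[308. 235.] 3132.5 [ 0.5582 -0.2987  0.031 ]
[380. 221.] 11960.5 [ 0.6379 -0.2774  0.031 ]
[438.  44.] 5048.0 [ 0.6734 -0.0992  0.031 ]
[339.  20.] 2632.0 [ 0.5782 -0.0834  0.031 ]
t 41.25 pos [ 0.5636 -0.2454  0.1949] yaw [ 1.7996e+02 -7.0000e-02  2.8700e+00] F [-0.4 -0.8 -0.7] open 1.001 q [-30.  16.  15.  89.   0.  57.]
shift [-1.005  -1.2788 -0.2755] turn 0.003 dist rows 7.9 turn rows 0.0 calls 1.28
per call /2 [-0.5025 -0.6394 -0.1378]
```

View pics/w21.png

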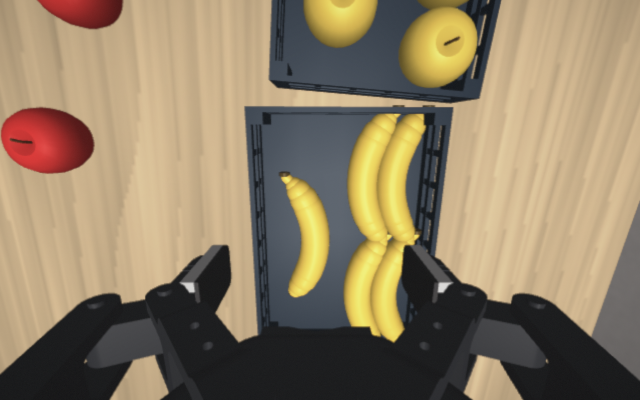

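Banana lies flat in the front row. Back the arm off for the final check.

Request:
arm_command:
  commands:
    - [[-0.3,-0.2,-0.25,0,1],[-1.0,-0.6,-0.25,0,1],[-1.0,-0.6,-0.25,0,1],[-1.0,-0.6,-0.25,0,1],[-1.0,-0.6,-0.25,0,1],[-1.0,-0.6,-0.25,0,1],[-1.0,-0.6,-0.25,0,1],[-1.0,-0.6,-0.25,0,1]]

```text
t: 41.92
eef_pos: [0.3569, -0.1367, 0.2442]
eef_rot: [179.9, -0.1, 2.7]
ft_force: [0.3, 0.2, -0.3]
opening: 0.998
```

```bash
python3 - <<'E'
from h import *
t=grab("top");grab("scene","sF");i=t["img"][:,:,::-1]
cv2.imwrite("pics/tF.png",cv2.resize(i[60:340,70:510],None,fx=1.8,fy=1.8,interpolation=cv2.INTER_CUBIC))
E
```

```text
(no output)
```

View pics/tF.png

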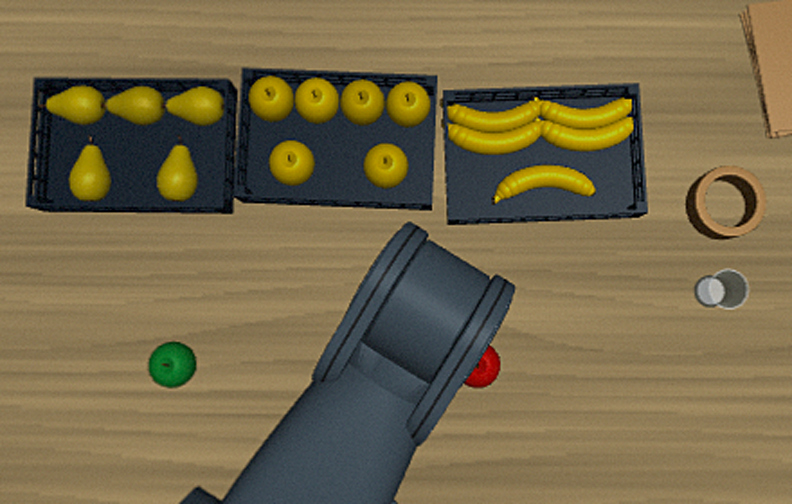

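View pics/sF.png

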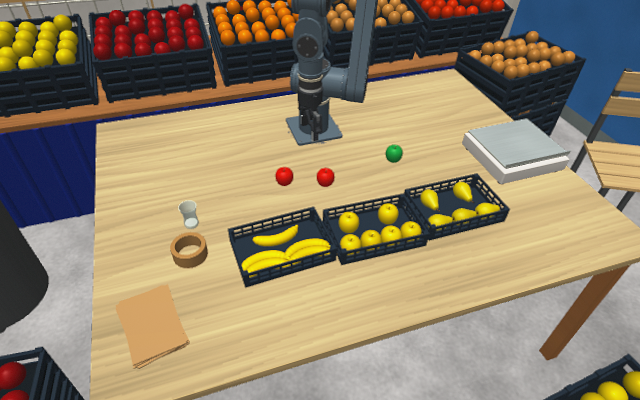

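All five are in place, and the glass, tape and red and green apples are unmoved.

```bash
python3 -c "
from plant import r,state
print(state()['t']);r.sign_off()"
```

```text
42.0167
the job is handed in; nothing more can be done
```

All five yellow fruits are in their own crates, in the free front rows, and I handed the job in at about 42 s.

- **Order:** I did the two apples first, then the two pears, then the banana. Each was lowered until the floor pushed back with about 5–6 N, and only then released.
- **Last checks:** The final top and scene pictures show both apples upright with stalks up. Both pears and the banana lie on the crate floors, not on other fruit. The arm is clear of everything.
- **Left alone:** By eye, the tea glass, the tape and the red and green apples are where they were at the start.
- **Views that disagreed:** The top and scene cameras differed by 3–5 mm in y. I used averages and checked with the wrist camera before each grasp.
- **Change of plan:** I set the banana down with its ends bent towards the robot, opposite to the back row. That kept the gripper's linkage clear of the crate's front wall.

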